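# Run plaster castings through a tilted scan

## Task

Put the plaster castings through a tilted scan: bring the tilting stage down level, settle the empty tray on it with its paired ball feet in the conical cup and the V groove and its lone foot on the flat pad, then stand every casting in a pocket of the tray, any pocket for any casting. When all are in, gently tilt the loaded stage by its ball knob to 25 degrees, keep it there for two seconds while the scanner takes its pass, and bring it gently back level with tray and castings still home. Then stand the castings back on the cork mat, leaving the empty tray home on its seats and the glue and the tape undisturbed.

Things in the scene. Friction and masses are not known exactly. Their poses are not given: they have to be found in the camera images.
- stage: Tilting scan stage, fixed to the bench: a grey base plate 200 x 234 mm, 10 mm thick, with an upright cheek on either side (y = +-111 mm, tops at 76 mm). Origin: centre of the base's underside, on the bench. Its x axis points from the black ball knob across the platform towards the scanner, y along the tilt axis, z up.
- pivot (a point): Middle of the stage's tilt axis, 60 mm above the bench. The axis runs along the stage's y. This point does not move.
- platform (a joint): Tilt of the aluminium platform (180 x 190 x 12 mm, its mid-plane on the axis) in rad: 0 = level, where it rests on its stop; grows up to 0.8 as the knob's side rises. 25 degrees is 0.436. The pivot is stiff: it stays where it is left, and moving it takes about 6 to 12 N at the knob. A scale by the -y cheek has a tick every 5 degrees.
- knob (a point): Centre of the black ball knob (28 mm across) by which the platform is tilted; it stands on a 10 mm stem out from the platform's edge at the stage's -x side, 155 mm from the tilt axis, level with the axis when the platform is level. It can be pinched from above. Its frame turns with the platform.
- seat_cone (a point): Where the centre of a ball foot comes to lie when home in the round conical cup (mouth 28 mm across, 90 degrees, steel) on the platform, at platform x +70, y +70 mm, 24 mm above the axis when level. Its frame is the platform's.
- seat_groove (a point): The same for the straight V groove (90 degrees, 28 mm wide, 44 mm long, running along y towards the cup), at platform x +70, y -70 mm.
- seat_flat (a point): The same for the flat round steel pad (34 mm across, 8 mm high) at platform x -70, y 0, on the knob's side. At all three seats a foot that is home has its centre 18 mm above the platform's top.
- tray: Grey scan tray: a plate 170 x 170 x 12 mm, 0.53 to 0.83 kg, on three steel ball feet 20 mm across. Origin under its middle, level with the lowest points of the feet; underside at 24 mm, top at 36 mm. z up; the two paired feet are on its +x side, the lone foot on its -x side. A tongue 50 mm wide sticks out 15 mm from its edge above the lone foot.
- tray_grip (a point): Centre of the tray's carrying grip, an upright grey block in the middle of the tray: 44 mm along the tray's x, 16 mm thick along y, standing 42 mm high. This point is 58 mm above the lowest points of the feet, 22 mm above the tray's top and 20 mm below the grip's top. Frame as the tray's.
- foot_cone (a point): Centre of the tray's ball foot that belongs in the conical cup: tray x +70, y +70 mm, 48 mm below tray_grip.
- foot_groove (a point): Centre of the ball foot that belongs in the V groove: tray x +70, y -70 mm, 48 mm below tray_grip.
- foot_flat (a point): Centre of the lone ball foot that belongs on the flat pad: tray x -70, y 0, 48 mm below tray_grip.
- pocket1 (a point): Where a casting's centre comes to lie when it stands home in this round pocket of the tray (60 mm across, 6 mm deep), at tray x -50, y +50 mm: 30 mm above the pocket's floor, 24 mm above the tray's top, 2 mm above tray_grip's height.
- pocket2 (a point): Where a casting's centre comes to lie when it stands home in this round pocket of the tray (60 mm across, 6 mm deep), at tray x -50, y -50 mm: 30 mm above the pocket's floor, 24 mm above the tray's top, 2 mm above tray_grip's height.
- pocket3 (a point): Where a casting's centre comes to lie when it stands home in this round pocket of the tray (60 mm across, 6 mm deep), at tray x +50, y +50 mm: 30 mm above the pocket's floor, 24 mm above the tray's top, 2 mm above tray_grip's height.
- pocket4 (a point): Where a casting's centre comes to lie when it stands home in this round pocket of the tray (60 mm across, 6 mm deep), at tray x +50, y -50 mm: 30 mm above the pocket's floor, 24 mm above the tray's top, 2 mm above tray_grip's height.
- dome_mid (a point): Centre (half-way up, disc included) of a plaster casting, a plain cylinder with a rounded dome top; mounted on a dark steel disc 56 mm across and 8 mm thick; straight body 36 mm across from 8 to 40 mm above the underside, 60 mm tall in all, 200 g; z along its axis, up. It starts upright on the 3 mm cork mat. May be absent.
- cone_mid (a point): Centre (half-way up, disc included) of a plaster casting, a cylinder with a pointed conical top; mounted on a dark steel disc 56 mm across and 8 mm thick; straight body 36 mm across from 8 to 40 mm above the underside, 60 mm tall in all, 200 g; z along its axis, up. It starts upright on the 3 mm cork mat. May be absent.
- stepped_mid (a point): Centre (half-way up, disc included) of a plaster casting, a cylinder with a narrower stub (21 mm across, 20 mm high) standing on it; mounted on a dark steel disc 56 mm across and 8 mm thick; straight body 36 mm across from 8 to 40 mm above the underside, 60 mm tall in all, 200 g; z along its axis, up. It starts upright on the 3 mm cork mat. May be absent.
- knobbed_mid (a point): Centre (half-way up, disc included) of a plaster casting, a cylinder with a small round knob (24 mm across) on a thin neck on it; mounted on a dark steel disc 56 mm across and 8 mm thick; straight body 36 mm across from 8 to 40 mm above the underside, 60 mm tall in all, 200 g; z along its axis, up. It starts upright on the 3 mm cork mat. May be absent.
- glue: Bystander: white glue bottle, 52 mm across, 130 mm tall. Leave alone.
- tape: Bystander: roll of paper tape, 90 mm across, 24 mm high, lying flat. Leave alone.
- mat: Cork mat 210 x 210 x 3 mm fixed on the bench, on which the castings stand; origin at the centre of its underside; its x and y along its edges.
There are look-alikes about, which are no part of the job. What is shaped like the part that bears knobbed_mid but blue or green is not meant.

How it is judged:
On the way, in this order (a step that is already met when the one before it is completed fails the run):
1. the platform is level and the tray sits on it, let go, each ball foot home in its own seat (distance between foot_cone and seat_cone below 0.004 m and distance between foot_groove and seat_groove below 0.004 m and distance between foot_flat and seat_flat below 0.004 m and value of joint platform below 0.035 rad and contact force between the fingers and tray below 0.1 N), for 0.3 s.
2. every casting stands home in a pocket of the seated tray, let go (all of step 1 and (distance between dome_mid and pocket1 below 0.005 m or distance between dome_mid and pocket2 below 0.005 m or distance between dome_mid and pocket3 below 0.005 m or distance between dome_mid and pocket4 below 0.005 m) and angle between the z axis of each of dome_mid, cone_mid, stepped_mid, knobbed_mid and the z axis of tray_grip, either way round below 0.07 rad and (distance between cone_mid and pocket1 below 0.005 m or distance between cone_mid and pocket2 below 0.005 m or distance between cone_mid and pocket3 below 0.005 m or distance between cone_mid and pocket4 below 0.005 m) and (distance between stepped_mid and pocket1 below 0.005 m or distance between stepped_mid and pocket2 below 0.005 m or distance between stepped_mid and pocket3 below 0.005 m or distance between stepped_mid and pocket4 below 0.005 m) and (distance between knobbed_mid and pocket1 below 0.005 m or distance between knobbed_mid and pocket2 below 0.005 m or distance between knobbed_mid and pocket3 below 0.005 m or distance between knobbed_mid and pocket4 below 0.005 m) and contact force between the fingers and dome below 0.1 N and contact force between the fingers and cone below 0.1 N and contact force between the fingers and stepped below 0.1 N and contact force between the fingers and knobbed below 0.1 N), for 0.3 s.
3. the loaded stage is kept tilted at 25 degrees (within 3.5) for two seconds, tray and castings home (distance between foot_cone and seat_cone below 0.004 m and distance between foot_groove and seat_groove below 0.004 m and distance between foot_flat and seat_flat below 0.004 m and (distance between dome_mid and pocket1 below 0.005 m or distance between dome_mid and pocket2 below 0.005 m or distance between dome_mid and pocket3 below 0.005 m or distance between dome_mid and pocket4 below 0.005 m) and angle between the z axis of each of dome_mid, cone_mid, stepped_mid, knobbed_mid and the z axis of tray_grip, either way round below 0.07 rad and (distance between cone_mid and pocket1 below 0.005 m or distance between cone_mid and pocket2 below 0.005 m or distance between cone_mid and pocket3 below 0.005 m or distance between cone_mid and pocket4 below 0.005 m) and (distance between stepped_mid and pocket1 below 0.005 m or distance between stepped_mid and pocket2 below 0.005 m or distance between stepped_mid and pocket3 below 0.005 m or distance between stepped_mid and pocket4 below 0.005 m) and (distance between knobbed_mid and pocket1 below 0.005 m or distance between knobbed_mid and pocket2 below 0.005 m or distance between knobbed_mid and pocket3 below 0.005 m or distance between knobbed_mid and pocket4 below 0.005 m) and value of joint platform between 0.375 and 0.497 rad), for 1.8 s.
4. the stage is level again with the tray and every casting still home (distance between foot_cone and seat_cone below 0.004 m and distance between foot_groove and seat_groove below 0.004 m and distance between foot_flat and seat_flat below 0.004 m and value of joint platform below 0.035 rad and (distance between dome_mid and pocket1 below 0.005 m or distance between dome_mid and pocket2 below 0.005 m or distance between dome_mid and pocket3 below 0.005 m or distance between dome_mid and pocket4 below 0.005 m) and angle between the z axis of each of dome_mid, cone_mid, stepped_mid, knobbed_mid and the z axis of tray_grip, either way round below 0.07 rad and (distance between cone_mid and pocket1 below 0.005 m or distance between cone_mid and pocket2 below 0.005 m or distance between cone_mid and pocket3 below 0.005 m or distance between cone_mid and pocket4 below 0.005 m) and (distance between stepped_mid and pocket1 below 0.005 m or distance between stepped_mid and pocket2 below 0.005 m or distance between stepped_mid and pocket3 below 0.005 m or distance between stepped_mid and pocket4 below 0.005 m) and (distance between knobbed_mid and pocket1 below 0.005 m or distance between knobbed_mid and pocket2 below 0.005 m or distance between knobbed_mid and pocket3 below 0.005 m or distance between knobbed_mid and pocket4 below 0.005 m)), for 0.3 s.
At the end, for the whole second after the job is handed in: The platform is level again (within 2 degrees), each of the tray's feet is within 4 mm of home in its own seat, every casting stands upright on the cork mat (its centre over the mat), all let go and at rest (all of step 1 and x of dome_mid in the frame of mat between -0.1 and 0.1 m and y of dome_mid in the frame of mat between -0.1 and 0.1 m and z of dome_mid in the frame of mat between 0.027 and 0.039 m and angle between each of dome_mid, cone_mid, stepped_mid, knobbed_mid's own z axis and vertical below 0.12 rad and x of cone_mid in the frame of mat between -0.1 and 0.1 m and y of cone_mid in the frame of mat between -0.1 and 0.1 m and z of cone_mid in the frame of mat between 0.027 and 0.039 m and x of stepped_mid in the frame of mat between -0.1 and 0.1 m and y of stepped_mid in the frame of mat between -0.1 and 0.1 m and z of stepped_mid in the frame of mat between 0.027 and 0.039 m and x of knobbed_mid in the frame of mat between -0.1 and 0.1 m and y of knobbed_mid in the frame of mat between -0.1 and 0.1 m and z of knobbed_mid in the frame of mat between 0.027 and 0.039 m and contact force between the fingers and dome below 0.1 N and contact force between the fingers and cone below 0.1 N and contact force between the fingers and stepped below 0.1 N and contact force between the fingers and knobbed below 0.1 N and linear speed of each of dome, cone, stepped, knobbed, tray below 0.02 m/s); the robot touches nothing.
It fails at once if the glue is knocked out of its place (distance of glue from where it was at the start of the episode above 0.03 m).
It fails at once if the tape is knocked out of its place (distance of tape from where it was at the start of the episode above 0.03 m).
It fails at once if the platform is swung roughly (over 1.5 rad/s) (velocity of joint platform above 1.5 rad/s or velocity of joint platform below -1.5 rad/s).
Of dome, cone, stepped, knobbed only 2 to 3 are there at a start; the rules pass over those that are not, and their reading is None.
At some moment in a run one of dome, cone, stepped, knobbed, tray may be knocked a few centimetres aside while the robot is not near it.
It also fails if it takes over 210 s, if anything falls off the work surface, if the arm or the gripper's body presses on something with over 40 N, if the wrist force passes 120 N, or if a joint passes its speed limit or range.

## Robot

A 6-joint arm with a two-finger parallel gripper is mounted at the origin on the work surface. World frame = base frame: x ahead of the robot, y to its left, z up, the work surface at z = 0. Lengths are in m, angles in rad, forces in N, time in s.
With the tool pointing down it reaches from about 0.275 to 0.85 m from the base axis. Payload 19 kg.
Tool frame: the origin (TCP) lies midway between the tips of the shut fingers; the grasp point (between the pads) lies 19 mm behind it; z points along the fingers, y is the line along which they close (so a half turn about z gives the same grasp; the last joint's range is limited). The gripper opens to 85 mm and grips with 20 to 120 N. Pads are 22 mm wide; open, the fingers measure 114 mm over their backs; the gripper's body (76 mm by 85 mm) begins 54 mm behind the grasp point. The pads swing forward as they close: fully open they stand 13 mm farther back than shut.
Start: joints at [-1.372, 0.15, 1.437, -0, 1.554, -0.134], TCP at [0.188, -0.543, 0.209] pointing down, gripper open.
Joint ranges: [-2.8, 2.8], [-0.68, 2.1], [0.12, 2.68], [-1.39, 4.53], [0.16, 2.79], [-2.81, 2.81]. Speed limits (rad/s): [1.89, 1.89, 2.22, 3.01, 3.01, 3.01].

## Interface

Orientations are given as a unit quaternion [w, x, y, z].
In Python, from cell import bot gives the robot as it stands.
- The arm moves only by the tool arm_command, never from a script. Its arguments are lists of equal length, an entry for each row: "slide": the shift along the tool's x, y, z as a fraction of full scale, a list of three; "delta_rot": the turn, a rotation vector about the tool's x, y, z as a fraction of full scale, a list of three; "jaw": the opening, from 0 (shut) to 1 (fully open). In form: {"slide": [[tx, ty, tz], ...], "delta_rot": [[ax, ay, az], ...], "jaw": [jaw, ...]}. A call has exactly 5 rows; each row shifts and turns the commanded pose from where the row before left it, along the tool's axes as they then stand; what a row does not reach is not made up. Full scale, the value 1, is 0.2 m for a shift and 120 degrees for a turn. A row lasts 1/8 s, in which the tool goes at most 62.5 mm and 10.7 degrees, less where a joint would pass 70% of its speed; a pose out of reach is approached as far as the arm can. A call with a number of a shift or a turn outside -1 to 1 is refused whole. A call with a gripper value outside its range is refused whole. The fingers move at their own pace and stop on an object; the grip force is fixed at half the most. Time passes only in rows, so rows that do not move let the fingers close, or fill a call up. It gives the time, the measured TCP pose, the force, the opening and the grip force at its end, in the units of the state.
- bot.get_obs(): the state, without advancing time (a new reading comes with each control period).
- bot.snapshot(name): name is "scene" or "top" or "wrist"; returns (picture, depth): 384x512x3 uint8, red, green, blue; 384x512 float32, m along the optical axis (not along the pixel's ray), 0 where there is no reading.
- bot.get_calibration(name): a dict with "camera_matrix" (3x3 intrinsics, pixels), "R" (3x3) and "t" (3): a world point X has camera coordinates R X + t. Camera axes: x right, y down, z forward; pixel columns grow to the right and rows downward; lengths in m; the calibration is good to about 2 mm. A picture is of the moment at which its call begins: read the wrist's pose just before it. get_calibration takes no time and is no camera call; for the wrist camera it gives the pose at the moment of the call.
- bot.finish_job(): hands the job in; it is judged then, once.
The state is a dict: "t": time; "joints": joint angles; "dq": joint speeds; "tau": joint torques, N m; "ee_pos": TCP position; "tcp_rot": TCP orientation; "contact_force": force on the tool from outside, world axes, zero at the start; "torque": the same for the moment, N m; "width": opening from 0.0 (shut) to 1.0 (fully open); "grasp_force": force on a finger pad.
Only numpy, scipy, OpenCV 4.12 (cv2) and the standard library are available. Lean on these libraries where they do the work, as an engineer would, in place of code of your own. Each camera call takes 0.05 s, during which the arm holds its last target. There are 200 camera calls.

## Working session

There is one attempt and no reset: what is moved stays moved. The work goes in short steps, Python scripts to look and compute and a tool call to move; the robot and the scene stay as the last step left them, time stands still between calls to the robot, and variables do not carry over. Pictures are saved under pics/ and viewed, at most 14 in all, crops included, and the job is handed in when it is done.

Besides the shell and the picture viewer there is one more tool, called after ">>>" as name(argument=value, ...), one argument or row to a line, values as JSON. arm_command: Moves the arm, as the interface text tells. Shift numbers are shares of 0.2 m and turn numbers shares of 120 degrees, none past 1 either way. Its arguments: {"type":"object","properties":{"slide":{"type":"array"},"delta_rot":{"type":"array"},"jaw":{"type":"array"}},"required":["slide","delta_rot","jaw"]}

```bash
ls; mkdir -p pics
python3 - <<'E'
from cell import bot
import cv2,numpy as np
o=bot.get_obs();print({k:np.round(v,3).tolist() for k,v in o.items()})
for n in("scene","top"):
    p,d=bot.snapshot(n);cv2.imwrite(f"pics/{n}0.png",p[:,:,::-1]);np.save(f"pics/{n}0.npy",d)
    c=bot.get_calibration(n);print(n,np.round(c["camera_matrix"],1).tolist(),np.round(c["R"],3).tolist(),np.round(c["t"],3).tolist())
a=[cv2.imread(f"pics/{n}0.png") for n in("scene","top")]
E
```

```text
pics
{'t': 0.0, 'joints': [-1.372, 0.151, 1.438, -0.0, 1.554, -0.134], 'dq': [-0.001, 0.001, -0.0, 0.0, 0.0, -0.001], 'tau': [0.001, -71.306, -57.087, -0.0, 0.009, -0.0], 'ee_pos': [0.188, -0.543, 0.208], 'tcp_rot': [-0.001, 0.986, 0.166, -0.0], 'contact_force': [0.775, 0.536, 0.42], 'torque': [-0.039, -0.007, -0.014], 'grasp_force': 0.0, 'width': 1.001}
scene [[424.4, 0.0, 259.8], [0.0, 424.4, 195.6], [0.0, 0.0, 1.0]] [[-0.777, 0.63, 0.005], [0.534, 0.664, -0.523], [-0.333, -0.404, -0.852]] [0.428, -0.21, 1.614]
top [[358.3, 0.0, 249.5], [0.0, 358.3, 190.3], [0.0, 0.0, 1.0]] [[-0.028, -1.0, 0.004], [-0.998, 0.028, -0.054], [0.054, -0.006, -0.999]] [0.0, 0.562, 1.118]
```

View pics/top0.png

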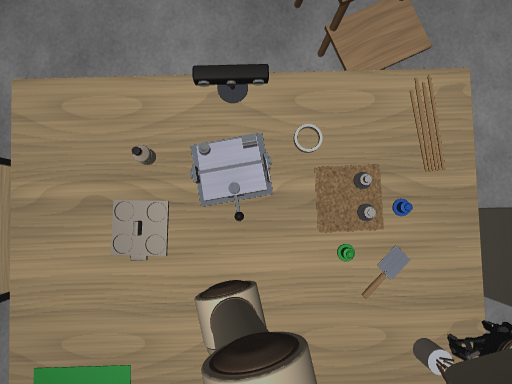

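View pics/scene0.png

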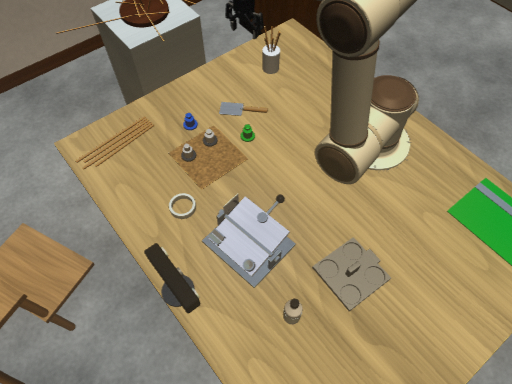

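Top view: the tray is at (140,228), the stage at (232,172) with its knob at (239,216), and the mat at (349,198). Two grey castings stand on the mat at (364,180) and (368,212). The look-alikes are blue at (402,207) and green at (346,252); the glue is at (143,155) and the tape at (308,137). I choose the two grey ones on the mat and check them in a crop.

```bash
cat > h.py <<'E'
from cell import bot
import cv2,numpy as np
def cloud(name,d,c):
    K,R,t=c["camera_matrix"],np.array(c["R"]),np.array(c["t"])
    v,u=np.mgrid[:384,:512]
    P=np.stack([(u-K[0][2])/K[0][0]*d,(v-K[1][2])/K[1][1]*d,d],-1)-t
    W=P@R; W[d==0]=np.nan
    return W
def look(n):
    c=bot.get_calibration(n);p,d=bot.snapshot(n);return p,cloud(n,d,c),c
def px(c,X):
    q=np.array(c["R"])@np.array(X)+np.array(c["t"]);q=np.array(c["camera_matrix"])@q;return q[:2]/q[2]
def ray(c,u,v,z):
    K,R,t=np.array(c["camera_matrix"]),np.array(c["R"]),np.array(c["t"])
    o=-R.T@t;r=R.T@np.linalg.solve(K,[u,v,1.]);return o+r*(z-o[2])/r[2]
E
python3 - <<'E'
from h import *
for n in("top","scene"):
    p=cv2.imread(f"pics/{n}0.png");c=bot.get_calibration(n);d=np.load(f"pics/{n}0.npy");W=cloud(n,d,c);
    z=W[...,2]
    if n=="top":
        print("table z",np.nanmedian(z[280:340,60:180]), "mat z",np.nanmedian(z[215:228,325:350]))
        for nm,(u,v) in dict(tray=(125,228),traytop2=(155,228),grip=(139,228),knob=(239,216),pl_a=(222,190),pl_b=(250,185),pl_c=(225,160),pl_d=(245,158),flat=(234,188),cone=(205,149),groove=(250,142),cA=(364,180),cB=(368,212),baseplate=(205,203),glue=(139,152),tape=(296,137),scan=(232,75)).items():
            print(nm,np.round(W[v,u],4))
        # heights near castings
        for (u0,u1,v0,v1) in((345,385,165,195),(345,385,196,230)):
            s=W[v0:v1,u0:u1].reshape(-1,3)
            for lo,hi in((.03,.047),(.047,.08)):
                m=(s[:,2]>lo)&(s[:,2]<hi);print(lo,m.sum(),s[m].mean(0).round(4),s[m].max(0).round(4) if m.any() else '')
        s=W[190:265,100:180].reshape(-1,3);m=(s[:,2]>.03)&(s[:,2]<.042)
        r=cv2.minAreaRect((s[m][:,:2]*1000).astype(np.float32));print("tray rect",r)
        m=(s[:,2]>.065);print("grip",m.sum(),s[m].mean(0),cv2.minAreaRect((s[m][:,:2]*1000).astype(np.float32)))
        hsv=cv2.cvtColor(p,cv2.COLOR_BGR2HSV)
    np.save("pics/W"+n,W)
t=cv2.imread("pics/top0.png");s=cv2.imread("pics/scene0.png")
a=cv2.resize(t[120:230,185:285],(400,440));b=cv2.resize(t[155:265,310:420],(400,400));b=cv2.copyMakeBorder(b,0,40,0,0,0)
cv2.imwrite("pics/crop1.png",np.hstack([a,b]))
a=cv2.resize(s[180:290,190:300],(400,400),interpolation=cv2.INTER_CUBIC);b=cv2.resize(s[100:190,165:265],(400,360));b=cv2.copyMakeBorder(b,0,40,0,0,0)
cv2.imwrite("pics/crop2.png",np.vstack([np.hstack([a,b])]))
E
```

```text
table z -0.0002012879893016226 mat z 0.0026431834529150626
tray [0.4555 0.371  0.0369]
traytop2 [0.4528 0.279  0.036 ]
grip [0.4553 0.32   0.0631]
knob [0.4836 0.0171 0.1119]
pl_a [0.5616 0.0663 0.0833]
pl_b [ 0.5742 -0.0174  0.0829]
pl_c [0.6549 0.0568 0.0561]
pl_d [ 0.6585 -0.0046  0.0616]
flat [0.5659 0.0301 0.0938]
cone [0.6906 0.1172 0.056 ]
groove [ 0.7072 -0.0213  0.062 ]
cA [ 0.5814 -0.3662  0.0571]
cB [ 0.4837 -0.3718  0.0633]
baseplate [0.5261 0.1264 0.0091]
glue [0.6745 0.2976 0.1286]
tape [ 0.7262 -0.1676  0.0252]
scan [0.8886 0.0257 0.1368]
0.03 68 [ 0.5844 -0.37    0.0412] [ 0.6022 -0.3572  0.0464]
0.047 47 [ 0.5842 -0.374   0.0606] [ 0.5939 -0.3644  0.0674]
0.03 61 [ 0.4841 -0.3761  0.0419] [ 0.4989 -0.3648  0.0461]
0.047 55 [ 0.4828 -0.3822  0.06  ] [ 0.4957 -0.3705  0.0653]
tray rect ((448.3244323730469, 327.3437805175781), (172.58413696289062, 184.9419708251953), 86.23445129394531)
grip 91 [0.45633817 0.32601182 0.07649461] ((456.0902404785156, 326.27734375), (16.348392486572266, 41.71103286743164), 88.05547332763672)
```

View pics/crop1.png

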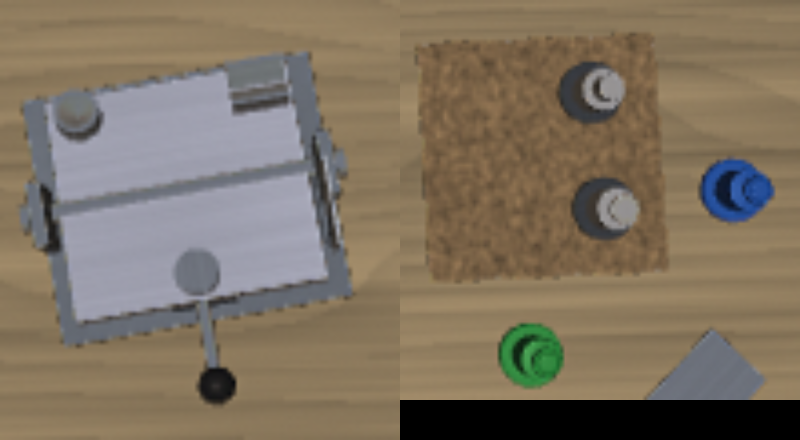

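View pics/crop2.png

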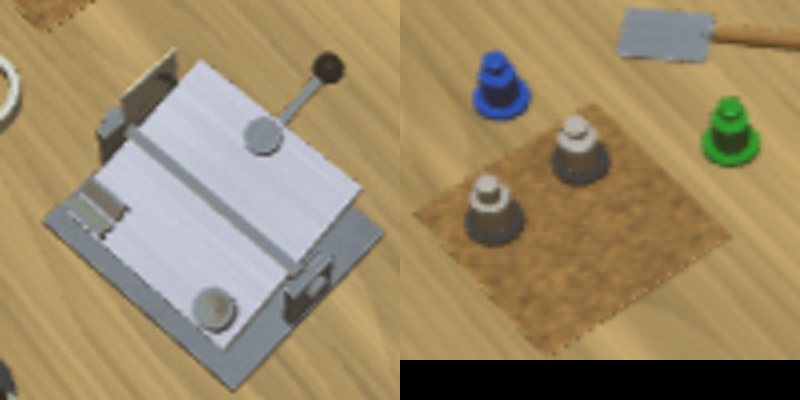

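The crops show a knobbed casting (upper) and a stepped one (lower), both grey, on the mat. The dome and cone castings are absent. The platform is tilted about 15° up at the knob. Next I work out the stage pose and the first approach.

```bash
cat >> h.py <<'E'
def rows(wps,start=None):
    """wps: list of (x,y,z,yaw_deg,n) -> print rows in tool axes for a tool pointing down"""
    o=bot.get_obs();p=np.array(o["ee_pos"]);w,x,y,z=o["tcp_rot"];a=np.degrees(2*np.arctan2(y,x))
    if start is not None:p=np.array(start[:3]);a=start[3]
    for q in wps:
        n=q[4];d=(np.array(q[:3])-p)/n;da=((q[3]-a+180)%360-180)/n
        for i in range(n):
            r=np.radians(a);c,s=np.cos(r),np.sin(r)
            v=np.array([c*d[0]+s*d[1],s*d[0]-c*d[1],-d[2]])/.2
            print(np.round(v,4).tolist(),[0,0,round(-da/120,4)]);a+=da
        p=np.array(q[:3]);print('--',q)
E
python3 - <<'E'
from h import *
W=np.load("pics/Wtop.npy");c=bot.get_calibration("top")
s=W[125:212,182:280].reshape(-1,3);s=s[(s[:,2]>.006)&(s[:,2]<.13)]
print("base",cv2.minAreaRect((s[s[:,2]<.014][:,:2]*1000).astype(np.float32)))
q=[ray(c,*p,.010)[:2] for p in((191.3,145.5),(261.8,133.3),(272.5,193.3),(201.3,205.8))]
print(np.round(q,3).tolist(),np.mean(q,0))
d=np.array(q);fx=(d[0]+d[1]-d[2]-d[3])/2;print("stage yaw",np.degrees(np.arctan2(fx[1],fx[0])),np.linalg.norm(fx))
k=W[210:222,232:246].reshape(-1,3);k=k[k[:,2]>.07];print("knob",len(k),k.mean(0),k.max(0),k.min(0))
print("knob axis px",ray(c,239.1,216.2,.1))
E
```

```text
base ((649.5122680664062, 44.780609130859375), (245.5267333984375, 251.06517028808594), 6.029560089111328)
[[0.711, 0.166], [0.744, -0.06], [0.551, -0.089], [0.518, 0.138]] [0.63087947 0.03880674]
stage yaw 8.235469479209897 0.19549947837579829
knob 78 [0.48485018 0.01787928 0.10646659] [0.50107859 0.03201295 0.11398607] [0.47170716 0.00559769 0.09150508]
knob axis px [0.48278172 0.01713724 0.1       ]
```

Run:
```python
from h import *
rows([(.481,.017,.16,8.2,15)])
```

```text
[0.1534, -0.1446, 0.0161] [0, 0, np.float64(0.006)]
[0.1515, -0.1465, 0.0161] [0, 0, np.float64(0.006)]
[0.1497, -0.1484, 0.0161] [0, 0, np.float64(0.006)]
[0.1478, -0.1503, 0.0161] [0, 0, np.float64(0.006)]
[0.1459, -0.1521, 0.0161] [0, 0, np.float64(0.006)]
[0.1439, -0.154, 0.0161] [0, 0, np.float64(0.006)]
[0.142, -0.1558, 0.0161] [0, 0, np.float64(0.006)]
[0.14, -0.1576, 0.0161] [0, 0, np.float64(0.006)]
[0.138, -0.1593, 0.0161] [0, 0, np.float64(0.006)]
[0.136, -0.1611, 0.0161] [0, 0, np.float64(0.006)]
[0.1339, -0.1628, 0.0161] [0, 0, np.float64(0.006)]
[0.1319, -0.1644, 0.0161] [0, 0, np.float64(0.006)]
[0.1298, -0.1661, 0.0161] [0, 0, np.float64(0.006)]
[0.1277, -0.1677, 0.0161] [0, 0, np.float64(0.006)]
[0.1255, -0.1693, 0.0161] [0, 0, np.float64(0.006)]
-- (0.481, 0.017, 0.16, 8.2, 15)
```

>>> arm_command(
  slide=[
    [0.153, -0.145, 0.016],
    [0.152, -0.146, 0.016],
    [0.15, -0.148, 0.016],
    [0.148, -0.15, 0.016],
    [0.146, -0.152, 0.016],
  ],
  delta_rot=[
    [0, 0, 0.006],
    [0, 0, 0.006],
    [0, 0, 0.006],
    [0, 0, 0.006],
    [0, 0, 0.006],
  ],
  jaw=[0, 0, 0, 0, 0],
)

```text
t: 0.72
ee_pos: [0.2861, -0.3554, 0.1924]
tcp_rot: [-0.0, 0.991, 0.134, -0.0]
contact_force: [1.2, -0.6, 0.1]
width: 0.005
grasp_force: 0.0
```

>>> arm_command(
  slide=[
    [0.144, -0.154, 0.016],
    [0.142, -0.156, 0.016],
    [0.14, -0.158, 0.016],
    [0.138, -0.159, 0.016],
    [0.136, -0.161, 0.016],
  ],
  delta_rot=[
    [0, 0, 0.006],
    [0, 0, 0.006],
    [0, 0, 0.006],
    [0, 0, 0.006],
    [0, 0, 0.006],
  ],
  jaw=[0, 0, 0, 0, 0],
)

```text
t: 1.35
ee_pos: [0.3837, -0.1686, 0.1766]
tcp_rot: [-0.0, 0.995, 0.103, -0.0]
contact_force: [-0.0, 0.3, 0.9]
width: 0.003
grasp_force: 0.0
```

>>> arm_command(
  slide=[
    [0.134, -0.163, 0.016],
    [0.132, -0.164, 0.016],
    [0.13, -0.166, 0.016],
    [0.128, -0.168, 0.016],
    [0.126, -0.169, 0.016],
  ],
  delta_rot=[
    [0, 0, 0.006],
    [0, 0, 0.006],
    [0, 0, 0.006],
    [0, 0, 0.006],
    [0, 0, 0.006],
  ],
  jaw=[0, 0, 0, 0, 0],
)

```text
t: 1.98
ee_pos: [0.4815, 0.0183, 0.1606]
tcp_rot: [-0.0, 0.997, 0.072, -0.0]
contact_force: [0.4, -0.1, 0.3]
width: -0.002
grasp_force: 0.0
```

>>> arm_command(
  slide=[
    [0, 0, 0.11],
    [0, 0, 0.11],
    [0, 0, 0.03],
    [0, 0, 0.03],
    [0, 0, 0.03],
  ],
  delta_rot=[
    [0, 0, 0],
    [0, 0, 0],
    [0, 0, 0],
    [0, 0, 0],
    [0, 0, 0],
  ],
  jaw=[0, 0, 0, 0, 0],
)

```text
t: 2.6
ee_pos: [0.4815, 0.0167, 0.0991]
tcp_rot: [0.0, 0.997, 0.072, 0.0]
contact_force: [0.1, -0.3, 0.3]
width: -0.0
grasp_force: 0.0
```

>>> arm_command(
  slide=[
    [-0.005, 0, 0.03],
    [-0.005, 0, 0.03],
    [-0.005, 0, 0.03],
    [0, 0, 0.02],
    [0, 0, 0],
  ],
  delta_rot=[
    [0, 0, 0],
    [0, 0, 0],
    [0, 0, 0],
    [0, 0, 0],
    [0, 0, 0],
  ],
  jaw=[0, 0, 0, 0, 0],
)

```text
t: 3.22
ee_pos: [0.478, 0.0164, 0.0766]
tcp_rot: [-0.0, 0.997, 0.072, -0.0]
contact_force: [-0.2, 0.0, 0.1]
width: 0.003
grasp_force: 0.2
```

Run:
```python
from h import *
p,W,c=look("wrist");q,V,ct=look("scene")
print(np.round(np.array(c["R"]),3).tolist(),(-np.array(c["R"]).T@c["t"]).round(3))
a=cv2.resize(q[170:300,180:320],(400,384))
cv2.imwrite("pics/a1.png",np.hstack([cv2.resize(p,(400,300)),a[:300]])[:,:,::-1])
```

```text
[[0.144, -0.99, -0.001], [-0.946, -0.138, 0.294], [-0.291, -0.042, -0.956]] [0.554 0.027 0.241]
```

View pics/a1.png

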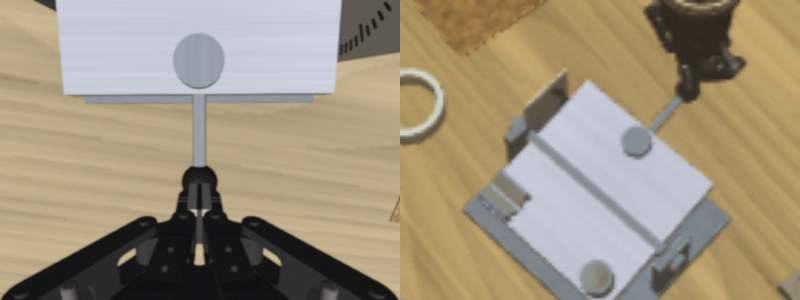

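The shut fingers sit on the knob at wrist-view (200,180). I check how level the platform is from depth, and locate the stage from close up.

Run:
```python
from h import *
p,W,c=look("wrist")
s=W[5:110,90:420].reshape(-1,3);s=s[np.abs(s[:,2]-.066)<.02]
A=np.c_[s[:,:2],np.ones(len(s))]
for _ in range(4):
    k,*_r=np.linalg.lstsq(A,s[:,2],rcond=None);e=s[:,2]-A@k;m=abs(e)<.003;s=s[m];A=A[m]
print("plane",k,"tilt along stage x",-(k[0]*np.cos(.1437)+k[1]*np.sin(.1437)), "z at .56,.03",k@[.56,.03,1])
# flat pad: z ~ .074
u,v=np.meshgrid(np.arange(512),np.arange(384))
Z=W[...,2]-(W[...,:2]@k[:2]+k[2]);m=(Z>.004)&(Z<.012)&(v<125)&(u>200)&(u<310)
q=W[m];print("pad",m.sum(),cv2.minEnclosingCircle((q[:,:2]*1000).astype(np.float32)),q.mean(0))
g=cv2.cvtColor(p,cv2.COLOR_RGB2GRAY)
pts=np.argwhere((np.abs(Z)<.003)&(v<125));
```

```text
plane [-0.16337869 -0.02404873  0.17000954] tilt along stage x 0.16513864750809212 z at .56,.03 0.0777960094130548
pad 3683 ((567.8458862304688, 30.005828857421875), 17.20458221435547) [0.56801945 0.03019894 0.08454965]
```

Run:
```python
from h import *
p,W,c=look("wrist")
for u,v in((60,250),(440,220),(60,160),(440,160),(200,160),(258,170),(255,215),(255,228),(255,238),(255,250)): print(u,v,W[v,u].round(4))
q,V,ct=look("top")
for v in range(150,218,6): print(v,V[v,236].round(4))
```

```text
60 250 [ 0.4004  0.191  -0.0008]
440 220 [ 0.4811 -0.1539 -0.0017]
60 160 [ 0.4875  0.1862 -0.0006]
440 160 [ 0.5343 -0.1348 -0.0007]
200 160 [0.5051 0.0676 0.0007]
258 170 [0.5205 0.021  0.082 ]
255 215 [0.4959 0.0191 0.0889]
255 228 [0.491  0.0184 0.096 ]
255 238 [0.4902 0.0182 0.1069]
255 250 [0.4905 0.0183 0.1205]
150 [0.6845 0.0222 0.0579]
156 [0.6658 0.0227 0.0595]
162 [0.6464 0.023  0.0662]
168 [0.6281 0.0234 0.067 ]
174 [0.6097 0.0239 0.0684]
180 [0.5909 0.0241 0.0755]
186 [0.5724 0.0244 0.0829]
192 [0.5542 0.0247 0.0885]
198 [0.5246 0.0137 0.4413]
204 [0.5125 0.0134 0.4584]
210 [0.501  0.0134 0.4683]
216 [0.4897 0.0137 0.47  ]
```

Run:
```python
from h import *
p,W,c=look("wrist");o=bot.get_obs();print(o["width"],o["ee_pos"],o["contact_force"],o["grasp_force"])
cv2.imwrite("pics/a2.png",cv2.resize(p[190:340,160:360],(800,600),interpolation=cv2.INTER_CUBIC)[:,:,::-1])
```

```text
-0.00247404321985985 [0.47825406 0.01647453 0.07681435] [ 0.32066245 -0.09520605 -0.24746151] 0.0
```

View pics/a2.png

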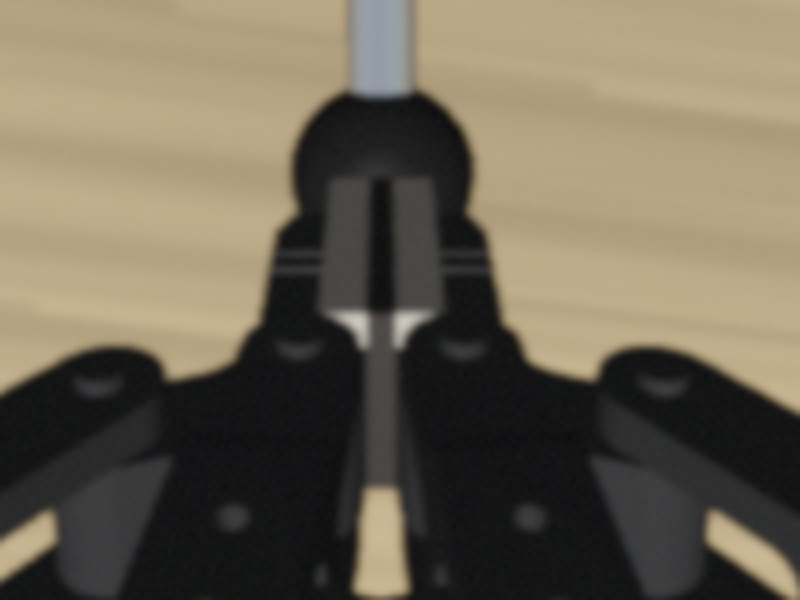

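Tips look to be just above or on the ball, yet the TCP reads lower than the ball's top. I press a little more and watch the platform respond.

>>> arm_command(
  slide=[
    [0, 0, 0.012],
    [0, 0, 0.012],
    [0, 0, 0.012],
    [0, 0, 0.012],
    [0, 0, 0.012],
  ],
  delta_rot=[
    [0, 0, 0],
    [0, 0, 0],
    [0, 0, 0],
    [0, 0, 0],
    [0, 0, 0],
  ],
  jaw=[0, 0, 0, 0, 0],
)

```text
t: 4.15
ee_pos: [0.478, 0.0164, 0.0649]
tcp_rot: [0.0, 0.997, 0.072, -0.0]
contact_force: [-5.0, -1.1, 6.7]
width: -0.001
grasp_force: 3.4
```

```bash
cat >> h.py <<'E'
def tilt(W):
    s=W[5:110,90:420].reshape(-1,3);s=s[np.abs(s[:,2]-.068)<.025]
    A=np.c_[s[:,:2],np.ones(len(s))]
    for _ in range(5):
        k,*_r=np.linalg.lstsq(A,s[:,2],rcond=None);e=s[:,2]-A@k;m=abs(e)<.003;s=s[m];A=A[m]
    return -(k[0]*np.cos(.1437)+k[1]*np.sin(.1437)),k
E
python3 - <<'E'
from h import *
o=bot.get_obs();p,W,c=look("wrist");print(tilt(W),o["ee_pos"],o["contact_force"])
for X in ((.478,.0165,o["ee_pos"][2]),(.478,.0165,.1)): print(px(c,X))
for v in range(190,260,5):print(v,W[v,255].round(4))
E
```

```text
(np.float64(0.09028924254279616), array([-0.08938253, -0.01276476,  0.1225524 ])) [0.47804826 0.01637658 0.06492494] [-5.04169757 -1.07228138  6.74678961]
[254.91168307 234.66328965]
[254.88033891 263.80867422]
190 [0.5099 0.0211 0.0754]
195 [0.5071 0.0207 0.0757]
200 [0.504  0.0202 0.0753]
205 [0.5014 0.0199 0.0762]
210 [0.4988 0.0195 0.0772]
215 [0.4956 0.019  0.0767]
220 [0.4938 0.0188 0.08  ]
225 [0.4914 0.0184 0.0814]
230 [0.4896 0.0181 0.084 ]
235 [0.49   0.0182 0.0915]
240 [0.4906 0.0183 0.0986]
245 [0.4897 0.0182 0.1024]
250 [0.4904 0.0182 0.1088]
255 [0.4905 0.0183 0.1137]
```

The platform follows the fingers one to one, so the tips are on the ball. About 14 mm of travel is left.

>>> arm_command(
  slide=[
    [0, 0, 0.015],
    [-0.005, 0, 0.015],
    [0, 0, 0.015],
    [0, 0, 0.01],
    [0, 0, 0.005],
  ],
  delta_rot=[
    [0, 0, 0],
    [0, 0, 0],
    [0, 0, 0],
    [0, 0, 0],
    [0, 0, 0],
  ],
  jaw=[0, 0, 0, 0, 0],
)

```text
t: 4.82
ee_pos: [0.4771, 0.0162, 0.0529]
tcp_rot: [0.0, 0.997, 0.072, -0.0]
contact_force: [-4.6, -1.3, 6.6]
width: -0.001
grasp_force: 3.1
```

Run:
```python
from h import *
o=bot.get_obs();p,W,c=look("wrist");print(tilt(W),o["ee_pos"],o["contact_force"])
```

```text
(np.float64(0.013266467662055356), array([-0.01320129, -0.0014053 ,  0.07370138])) [0.47707505 0.01624355 0.05287043] [-4.59997491 -1.33200811  6.59148013]
```

>>> arm_command(
  slide=[
    [0, 0, 0.006],
    [0, 0, 0.006],
    [0, 0, 0],
    [0, 0, -0.1],
    [0, 0, -0.2],
  ],
  delta_rot=[
    [0, 0, 0],
    [0, 0, 0],
    [0, 0, 0],
    [0, 0, 0],
    [0, 0, 0],
  ],
  jaw=[0, 0, 0, 0, 0],
)

```text
t: 5.5
ee_pos: [0.4764, 0.0164, 0.1099]
tcp_rot: [-0.0, 0.997, 0.072, -0.001]
contact_force: [0.2, 0.1, 0.4]
width: 0.003
grasp_force: 0.0
```

>>> arm_command(
  slide=[
    [0.1, 0, -0.25],
    [0.15, 0, -0.25],
    [0.15, 0, -0.25],
    [0.05, 0, 0],
    [0, 0, 0],
  ],
  delta_rot=[
    [0, 0, 0],
    [0, 0, 0],
    [0, 0, 0],
    [0, 0, 0],
    [0, 0, 0],
  ],
  jaw=[0, 0, 0, 0, 0],
)

```text
t: 6.12
ee_pos: [0.5664, 0.0293, 0.2593]
tcp_rot: [-0.0, 0.997, 0.072, -0.001]
contact_force: [-0.8, -0.5, -0.2]
width: 0.0
grasp_force: 0.0
```

Run:
```python
from h import *
o=bot.get_obs();p,W,c=look("wrist");print(o["ee_pos"],o["tcp_rot"])
print(px(c,o["ee_pos"]))
for v in range(190,270,6):print(v,W[v,255].round(4),W[v,250].round(4))
cv2.imwrite("pics/a3.png",p[:,:,::-1]);np.save("pics/a3.npy",W)
```

```text
[0.56635527 0.02931079 0.2592997 ] [-1.62794518e-04  9.97391626e-01  7.21761195e-02 -7.24348979e-04]
[255.07610581 234.62644166]
190 [0.5398 0.0256 0.0648] [ 5.201e-01  3.060e-02 -5.000e-04]
196 [0.5318 0.0244 0.065 ] [ 0.5103  0.0292 -0.0009]
202 [0.5233 0.0232 0.0643] [ 0.5005  0.0278 -0.0011]
208 [0.5147 0.0219 0.0636] [ 4.909e-01  2.650e-02 -4.000e-04]
214 [0.5059 0.0206 0.0628] [4.811e-01 2.510e-02 2.000e-04]
220 [0.4977 0.0194 0.0639] [ 0.4707  0.0236 -0.0006]
226 [0.4911 0.0185 0.0689] [0.4892 0.025  0.0666]
232 [0.4839 0.0174 0.0721] [0.4828 0.024  0.0718]
238 [0.5781 0.0311 0.289 ] [0.5785 0.0337 0.2904]
244 [0.5789 0.0312 0.2974] [0.5783 0.0336 0.2968]
250 [0.579  0.0312 0.3036] [0.5782 0.0334 0.3027]
256 [0.5783 0.0311 0.308 ] [0.5784 0.0334 0.3087]
262 [0.5784 0.0311 0.3134] [0.578  0.0332 0.3132]
268 [0.5788 0.0311 0.3189] [0.5778 0.0331 0.3178]
```

View pics/a3.png

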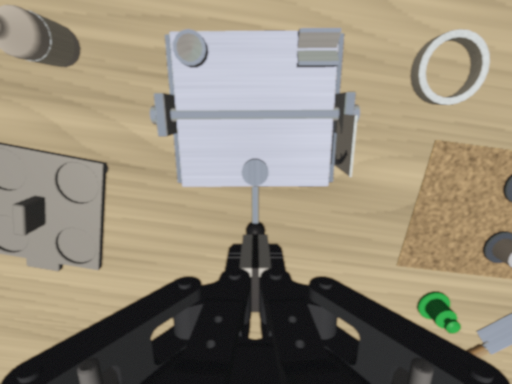

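The platform is level: pad at (255,172), cup at (190,48), groove at (320,48). The tray is at the left and the mat at the right. I measure the stage from this view.

Run:
```python
from h import *
W=np.load("pics/a3.npy");p=cv2.imread("pics/a3.png");c=bot.get_calibration("wrist")
v,u=np.mgrid[:384,:512];Z=W[...,2]
print("tilt chk")
s=W[25:190,165:350].reshape(-1,3);k=s[np.abs(s[:,2]-.066)<.005]
A=np.c_[k[:,:2],np.ones(len(k))];print(np.linalg.lstsq(A,k[:,2],rcond=None)[0])
cen=lambda m:(lambda q:(len(q),cv2.minEnclosingCircle((q[:,:2]*1000).astype(np.float32)),q.mean(0).round(4)))(W[m])
print("pad",cen((Z>.070)&(Z<.080)&(v>150)&(v<190)&(u>235)&(u<275)))
print("cup",cen((Z>.071)&(Z<.09)&(v>20)&(v<75)&(u>165)&(u<212)))
g=(Z>.071)&(Z<.09)&(v>22)&(v<72)&(u>290)&(u<350);q=W[g];print("groove",len(q),cv2.minAreaRect((q[:,:2]*1000).astype(np.float32)),q.mean(0),q[:,2].max())
print("platform",cv2.minAreaRect((k[:,:2]*1000).astype(np.float32)))
# colour edge of platform: bright, bluish
m=((p.min(2)>150)&(u>150)&(u<360)&(v<200)).astype(np.uint8)
cnt=max(cv2.findContours(m,0,2)[0],key=cv2.contourArea);hull=cv2.convexHull(cnt)[:,0].astype(float)
print("hull rect",cv2.minAreaRect(np.array([ray(c,*h,.066)[:2]*1000 for h in hull],np.float32)))
```

```text
tilt chk
[0.00072107 0.00043057 0.06504651]
pad (571, ((565.0269775390625, 30.113008499145508), 16.931854248046875), array([0.5652, 0.0302, 0.0734]))
cup (1011, ((692.6669921875, 120.27719116210938), 18.03652572631836), array([0.6927, 0.1199, 0.0805]))
groove 1455 ((713.6591796875, -18.212736129760742), (36.187808990478516, 44.40605163574219), 8.662042617797852) [ 0.71414842 -0.01767532  0.07873343] 0.08551338593509637
platform ((631.3862915039062, 39.952781677246094), (184.81822204589844, 211.46153259277344), 8.166182518005371)
hull rect ((633.9102783203125, 40.490150451660156), (182.99668884277344, 197.04364013671875), 9.124323844909668)
```

Run:
```python
from h import *
rows([(.40,.326,.25,-3,10)])
```

```text
[-0.0607, -0.1587, 0.0045] [0, 0, np.float64(0.0094)]
[-0.0638, -0.1575, 0.0045] [0, 0, np.float64(0.0094)]
[-0.0669, -0.1562, 0.0045] [0, 0, np.float64(0.0094)]
[-0.0699, -0.1549, 0.0045] [0, 0, np.float64(0.0094)]
[-0.073, -0.1535, 0.0045] [0, 0, np.float64(0.0094)]
[-0.076, -0.152, 0.0045] [0, 0, np.float64(0.0094)]
[-0.0789, -0.1505, 0.0045] [0, 0, np.float64(0.0094)]
[-0.0819, -0.1489, 0.0045] [0, 0, np.float64(0.0094)]
[-0.0848, -0.1473, 0.0045] [0, 0, np.float64(0.0094)]
[-0.0877, -0.1456, 0.0045] [0, 0, np.float64(0.0094)]
-- (0.4, 0.326, 0.25, -3, 10)
```

>>> arm_command(
  slide=[
    [-0.061, -0.159, 0.005],
    [-0.064, -0.158, 0.005],
    [-0.067, -0.156, 0.005],
    [-0.07, -0.155, 0.005],
    [-0.073, -0.154, 0.005],
  ],
  delta_rot=[
    [0, 0, 0.0094],
    [0, 0, 0.0094],
    [0, 0, 0.0094],
    [0, 0, 0.0094],
    [0, 0, 0.0094],
  ],
  jaw=[0, 0, 0, 0, 0],
)

```text
t: 6.8
ee_pos: [0.4816, 0.1784, 0.2545]
tcp_rot: [0.0, 1.0, 0.022, -0.001]
contact_force: [-0.2, 0.0, 1.3]
width: -0.0
grasp_force: 0.0
```

>>> arm_command(
  slide=[
    [-0.076, -0.152, 0.005],
    [-0.079, -0.15, 0.005],
    [-0.082, -0.149, 0.005],
    [-0.085, -0.147, 0.005],
    [-0.088, -0.146, 0.005],
  ],
  delta_rot=[
    [0, 0, 0.0094],
    [0, 0, 0.0094],
    [0, 0, 0.0094],
    [0, 0, 0.0094],
    [0, 0, 0.0094],
  ],
  jaw=[0, 0, 0, 0, 0],
)

```text
t: 7.42
ee_pos: [0.3988, 0.3264, 0.2495]
tcp_rot: [0.0, 1.0, -0.027, -0.001]
contact_force: [0.8, 0.9, 0.3]
width: -0.002
grasp_force: 0.0
```

Run:
```python
from h import *
o=bot.get_obs();p,W,c=look("wrist");print(o["ee_pos"],o["tcp_rot"])
v,u=np.mgrid[:384,:512];Z=W[...,2];m0=v<225
f=lambda m:cv2.minAreaRect((W[m][:,:2]*1000).astype(np.float32))
print("plate",f(m0&(Z>.032)&(Z<.041)));g=m0&(Z>.073)&(Z<.085);print("griptop",g.sum(),f(g),W[g].mean(0))
pk=m0&(Z>.0275)&(Z<.033);n,l,st,ce=cv2.connectedComponentsWithStats(pk.astype(np.uint8))
for i in range(1,n):
    if st[i,4]>300: q=W[l==i];print(st[i,4],cv2.minEnclosingCircle((q[:,:2]*1000).astype(np.float32)))
cv2.imwrite("pics/a4.png",p[:,:,::-1])
rows([(.456,.3265,.12,-3,4)])
```

```text
[0.39880785 0.32638961 0.24948336] [ 3.44782630e-04  9.99643508e-01 -2.66908640e-02 -5.80193394e-04]
plate ((450.57440185546875, 327.959716796875), (170.31753540039062, 184.1143035888672), 87.06378936767578)
griptop 535 ((457.71221923828125, 327.6664123535156), (15.236475944519043, 42.581146240234375), 87.08390045166016) [0.4582243  0.32750331 0.07677137]
1916 ((510.56695556640625, 374.8221435546875), 30.39375114440918)
1906 ((505.2792053222656, 274.203369140625), 30.786161422729492)
1507 ((410.1781311035156, 379.6080322265625), 30.711380004882812)
1511 ((404.61895751953125, 279.5849609375), 30.34367561340332)
[0.0737, -0.0008, 0.1617] [0, 0, np.float64(-0.0001)]
[0.0737, -0.0008, 0.1617] [0, 0, np.float64(-0.0001)]
[0.0737, -0.0008, 0.1617] [0, 0, np.float64(-0.0001)]
[0.0737, -0.0008, 0.1617] [0, 0, np.float64(-0.0001)]
-- (0.456, 0.3265, 0.12, -3, 4)
```

Tray centre is at (0.458, 0.327), yaw −2.9°. I descend on the grip with the jaws half open and close.

>>> arm_command(
  slide=[
    [0.07, 0, 0.16],
    [0.075, 0, 0.16],
    [0.075, 0, 0.16],
    [0.074, 0, 0.16],
    [0, 0, 0.14],
  ],
  delta_rot=[
    [0, 0, 0],
    [0, 0, 0],
    [0, 0, 0],
    [0, 0, 0],
    [0, 0, 0],
  ],
  jaw=[0.5, 0.5, 0.5, 0.5, 0.5],
)

```text
t: 8.1
ee_pos: [0.4585, 0.322, 0.0922]
tcp_rot: [0.0, 1.0, -0.027, -0.001]
contact_force: [0.7, 0.4, -0.8]
width: 0.499
grasp_force: 0.0
```

Run:
```python
from h import *
o=bot.get_obs();print(o["width"])
rows([(.4578,.3273,.04,-2.93,2),(.4578,.3273,.017,-2.93,2)])
```

```text
0.49937578578495095
[-0.0024, -0.0131, 0.1305] [0, 0, np.float64(-0.0005)]
[-0.0024, -0.0131, 0.1305] [0, 0, np.float64(-0.0005)]
-- (0.4578, 0.3273, 0.04, -2.93, 2)
[0.0, -0.0, 0.0575] [0, 0, np.float64(-0.0)]
[0.0, -0.0, 0.0575] [0, 0, np.float64(-0.0)]
-- (0.4578, 0.3273, 0.017, -2.93, 2)
```

>>> arm_command(
  slide=[
    [-0.002, -0.013, 0.13],
    [-0.002, -0.013, 0.13],
    [0, 0, 0.058],
    [0, 0, 0.058],
    [0, 0, 0],
  ],
  delta_rot=[
    [0, 0, 0],
    [0, 0, 0],
    [0, 0, 0],
    [0, 0, 0],
    [0, 0, 0],
  ],
  jaw=[0.5, 0.5, 0.5, 0.5, 0.5],
)

```text
t: 8.72
ee_pos: [0.4581, 0.328, 0.0189]
tcp_rot: [0.0, 1.0, -0.026, -0.0]
contact_force: [-0.5, -0.6, 0.1]
width: 0.5
grasp_force: 0.0
```

>>> arm_command(
  slide=[
    [0, 0, 0],
    [0, 0, 0],
    [0, 0, 0],
    [0, 0, 0],
    [0, 0, 0],
  ],
  delta_rot=[
    [0, 0, 0],
    [0, 0, 0],
    [0, 0, 0],
    [0, 0, 0],
    [0, 0, 0],
  ],
  jaw=[0, 0, 0, 0, 0],
)

```text
t: 9.35
ee_pos: [0.4589, 0.3286, 0.0201]
tcp_rot: [-0.0, 1.0, -0.026, 0.001]
contact_force: [-0.2, -0.4, 7.4]
width: 0.178
grasp_force: 60.1
```

>>> arm_command(
  slide=[
    [0, 0, -0.02],
    [0, 0, -0.05],
    [0, 0, -0.08],
    [0, 0, -0.1],
    [0, 0, 0],
  ],
  delta_rot=[
    [0, 0, 0],
    [0, 0, 0],
    [0, 0, 0],
    [0, 0, 0],
    [0, 0, 0],
  ],
  jaw=[0, 0, 0, 0, 0],
)

```text
t: 9.98
ee_pos: [0.4593, 0.3288, 0.0713]
tcp_rot: [-0.001, 1.0, -0.026, 0.001]
contact_force: [0.7, 0.9, -8.2]
width: 0.177
grasp_force: 59.0
```

Run:
```python
from h import *
o=bot.get_obs();p,W,c=look("wrist");print({k:np.round(v,3).tolist() for k,v in o.items()})
v,u=np.mgrid[:384,:512];Z=W[...,2];z0=np.nanmedian(Z[60:110,235:275]);print(z0)
cv2.imwrite("pics/a5.png",p[:,:,::-1])
m=(v<235)&(abs(Z-z0)<.005);print(m.sum(),cv2.minAreaRect((W[m][:,:2]*1000).astype(np.float32)))
s=W[m];print(np.linalg.lstsq(np.c_[s[:,:2],np.ones(len(s))],s[:,2],rcond=None)[0])
```

```text
{'t': 9.975, 'joints': [0.485, 0.212, 1.651, 0.0, 1.276, 2.108], 'dq': [-0.001, 0.024, 0.035, 0.0, -0.028, 0.001], 'tau': [0.095, -78.41, -57.515, 0.016, 0.831, -0.0], 'ee_pos': [0.459, 0.329, 0.071], 'tcp_rot': [-0.001, 1.0, -0.026, 0.001], 'contact_force': [0.743, 0.948, -8.245], 'torque': [0.022, 0.005, -0.028], 'grasp_force': 58.993, 'width': 0.177}
6.161349545265539e-05
71722 ((518.0291748046875, 325.7640686035156), (462.5723571777344, 184.3523406982422), 87.04537963867188)
[ 0.00019649  0.00042145 -0.00081238]
```

View pics/a5.png

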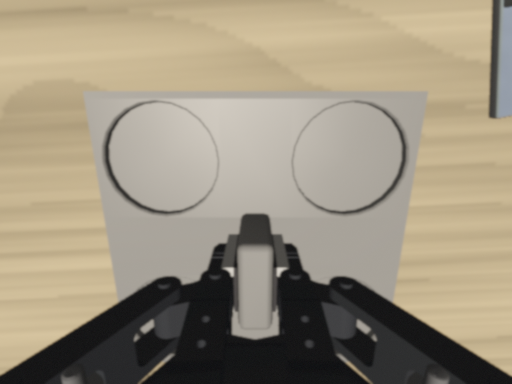

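The tray is held and the view shows its front pockets at (162,157) and (350,157). I measure its pose in hand.

Run:
```python
from h import *
o=bot.get_obs();p,W,c=look("wrist")
v,u=np.mgrid[:384,:512];Z=W[...,2]
m=(v>105)&(v<212)&(Z>.05);s=W[m];
z0=np.median(s[:,2]);print("z",z0)
q=s[abs(s[:,2]-z0)<.008];print("pl",np.linalg.lstsq(np.c_[q[:,:2]-q[:,:2].mean(0),np.ones(len(q))],q[:,2],rcond=None)[0])
for lo,hi in((120,235),(280,410)):
    mm=(v>90)&(v<225)&(u>lo-25)&(u<hi+10)&(Z<.0848)&(Z>.07)
    n,l,st,ce=cv2.connectedComponentsWithStats(mm.astype(np.uint8));i=1+np.argmax(st[1:,4]);r=W[l==i];print(st[i,4],cv2.minEnclosingCircle((r[:,:2]*1000).astype(np.float32)),np.median(r[:,2]))
print("gtop",np.nanmedian(Z[280:310,250:262]),W[225,255],W[290,255])
```

```text
z 0.08000595013389956
pl [ 0.00713231 -0.00072539  0.08175849]
11049 ((507.4696044921875, 373.42657470703125), 41.306156158447266) 0.07922872213714421
10815 ((504.4198303222656, 277.3675537109375), 37.03718185424805) 0.07925645418570658
gtop 0.12698761867122654 [0.47968092 0.32768731 0.10424244] [0.45837213 0.32876963 0.12675081]
```

Run:
```python
from h import *
o=bot.get_obs();p,W,c=look("wrist");print(o["ee_pos"])
v,u=np.mgrid[:384,:512];Z=W[...,2];C=[]
for lo,hi in((100,225),(285,412)):
    mm=(v>90)&(v<225)&(u>lo)&(u<hi)&(Z<.0822)&(Z>.07)
    mm=cv2.morphologyEx(mm.astype(np.uint8),cv2.MORPH_OPEN,np.ones((5,5)))
    n,l,st,ce=cv2.connectedComponentsWithStats(mm);i=1+np.argmax(st[1:,4]);r=W[l==i]
    x=cv2.minEnclosingCircle((r[:,:2]*1000).astype(np.float32));print(st[i,4],x);C.append(x[0])
C=np.array(C);d=C[0]-C[1];yaw=np.degrees(np.arctan2(-d[0],d[1]));print(np.linalg.norm(d),yaw)
a=np.radians(yaw);print("centre",C.mean(0)-50*np.array([np.cos(a),np.sin(a)]),"pockets mid",C.mean(0))
```

```text
[0.45834009 0.32827576 0.06919488]
9619 ((509.9091796875, 376.6087646484375), 30.26265525817871)
9641 ((504.79620361328125, 275.64752197265625), 30.403839111328125)
101.09062788890732 -2.8991510128464637
centre [457.41668631 328.65705038] pockets mid [507.35269165 326.12814331]
```

Run:
```python
from h import *
rows([(.459,.3287,.17,-2.9,3),(.50,.12,.18,2,7),(.635,.0405,.18,8.6,5)],start=(.459,.3287,.070,-2.9))
```

```text
[0.0, -0.0, -0.1667] [0, 0, -0.0]
[0.0, -0.0, -0.1667] [0, 0, -0.0]
[0.0, -0.0, -0.1667] [0, 0, -0.0]
-- (0.459, 0.3287, 0.17, -2.9, 3)
[0.0368, 0.1474, -0.0071] [0, 0, -0.0058]
[0.035, 0.1478, -0.0071] [0, 0, -0.0058]
[0.0332, 0.1483, -0.0071] [0, 0, -0.0058]
[0.0314, 0.1486, -0.0071] [0, 0, -0.0058]
[0.0295, 0.149, -0.0071] [0, 0, -0.0058]
[0.0277, 0.1494, -0.0071] [0, 0, -0.0058]
[0.0259, 0.1497, -0.0071] [0, 0, -0.0058]
-- (0.5, 0.12, 0.18, 2, 7)
[0.1321, 0.0842, -0.0] [0, 0, -0.011]
[0.1302, 0.0872, -0.0] [0, 0, -0.011]
[0.1281, 0.0902, -0.0] [0, 0, -0.011]
[0.126, 0.0931, -0.0] [0, 0, -0.011]
[0.1238, 0.096, -0.0] [0, 0, -0.011]
-- (0.635, 0.0405, 0.18, 8.6, 5)
```

>>> arm_command(
  slide=[
    [0, 0, -0.167],
    [0, 0, -0.167],
    [0, 0, -0.167],
    [0.037, 0.147, -0.007],
    [0.035, 0.148, -0.007],
  ],
  delta_rot=[
    [0, 0, 0],
    [0, 0, 0],
    [0, 0, 0],
    [0, 0, -0.0058],
    [0, 0, -0.0058],
  ],
  jaw=[0, 0, 0, 0, 0],
)

```text
t: 10.75
ee_pos: [0.4699, 0.268, 0.1716]
tcp_rot: [0.0, 1.0, -0.014, -0.0]
contact_force: [0.1, 0.0, -8.6]
width: 0.172
grasp_force: 60.5
```

>>> arm_command(
  slide=[
    [0.033, 0.148, -0.007],
    [0.031, 0.149, -0.007],
    [0.03, 0.149, -0.007],
    [0.028, 0.149, -0.007],
    [0.026, 0.15, -0.007],
  ],
  delta_rot=[
    [0, 0, -0.0058],
    [0, 0, -0.0058],
    [0, 0, -0.0058],
    [0, 0, -0.0058],
    [0, 0, -0.0058],
  ],
  jaw=[0, 0, 0, 0, 0],
)

```text
t: 11.38
ee_pos: [0.4989, 0.1186, 0.1784]
tcp_rot: [-0.0, 1.0, 0.016, -0.001]
contact_force: [1.1, 0.1, -7.7]
width: 0.177
grasp_force: 60.5
```

>>> arm_command(
  slide=[
    [0.132, 0.084, 0],
    [0.13, 0.087, 0],
    [0.128, 0.09, 0],
    [0.126, 0.093, 0],
    [0.124, 0.096, 0],
  ],
  delta_rot=[
    [0, 0, -0.011],
    [0, 0, -0.011],
    [0, 0, -0.011],
    [0, 0, -0.011],
    [0, 0, -0.011],
  ],
  jaw=[0, 0, 0, 0, 0],
)

```text
t: 12.0
ee_pos: [0.6344, 0.0392, 0.178]
tcp_rot: [-0.0, 0.997, 0.074, -0.001]
contact_force: [-0.2, 0.5, -8.1]
width: 0.178
grasp_force: 60.6
```

Run:
```python
from h import *
o=bot.get_obs();p,W,c=look("wrist");print({k:np.round(v,4).tolist() for k,v in o.items()})
v,u=np.mgrid[:384,:512];Z=W[...,2];C=[]
gt=np.nanmedian(Z[280:310,250:262]);print("griptop",gt)
for lo,hi in((100,225),(285,412)):
    mm=(v>90)&(v<225)&(u>lo)&(u<hi)&(Z<gt-.0448)&(Z>gt-.06)
    mm=cv2.morphologyEx(mm.astype(np.uint8),cv2.MORPH_OPEN,np.ones((5,5)))
    n,l,st,ce=cv2.connectedComponentsWithStats(mm);i=1+np.argmax(st[1:,4]);r=W[l==i]
    x=cv2.minEnclosingCircle((r[:,:2]*1000).astype(np.float32));print(st[i,4],x,r[:,2].mean());C.append(x[0])
C=np.array(C);d=C[0]-C[1];yaw=np.degrees(np.arctan2(-d[0],d[1]));print(np.linalg.norm(d),yaw)
a=np.radians(yaw);print("centre",C.mean(0)-50*np.array([np.cos(a),np.sin(a)]))
rows([(.635,.0405,.115,8.6,3)])
cv2.imwrite("pics/a6.png",p[:,:,::-1])
```

```text
{'t': 12.0, 'joints': [-0.0594, 0.289, 1.3318, 0.0001, 1.5225, 1.363], 'dq': [-0.1877, 0.43, -0.5344, 0.0017, 0.1076, -0.3717], 'tau': [1.6146, -93.7222, -55.4167, -0.1126, -0.2808, 1.205], 'ee_pos': [0.6344, 0.0392, 0.178], 'tcp_rot': [-0.0002, 0.9973, 0.0741, -0.0008], 'contact_force': [-0.1569, 0.482, -8.0933], 'torque': [0.0154, -0.0563, 0.0078], 'grasp_force': 60.5911, 'width': 0.1783}
griptop 0.23494438156557867
9448 ((675.3265991210938, 96.68714141845703), 30.17772674560547) 0.1868034364405567
9478 ((690.2443237304688, -3.3594040870666504), 30.248090744018555) 0.186896143295966
101.15260636834809 8.48076707365498
centre [633.33219023  39.28999806]
[-0.0023, -0.006, 0.1042] [0, 0, np.float64(-0.0003)]
[-0.0023, -0.006, 0.1042] [0, 0, np.float64(-0.0003)]
[-0.0023, -0.006, 0.1042] [0, 0, np.float64(-0.0003)]
-- (0.635, 0.0405, 0.115, 8.6, 3)
```

>>> arm_command(
  slide=[
    [0, 0, 0],
    [0, 0, 0.1],
    [0, 0, 0.1],
    [0, 0, 0.1],
    [0, 0, 0],
  ],
  delta_rot=[
    [0, 0, 0],
    [0, 0, 0],
    [0, 0, 0],
    [0, 0, 0],
    [0, 0, 0],
  ],
  jaw=[0, 0, 0, 0, 0],
)

```text
t: 12.68
ee_pos: [0.6324, 0.0403, 0.1175]
tcp_rot: [-0.0, 0.997, 0.074, -0.002]
contact_force: [-0.4, -1.1, -7.1]
width: 0.175
grasp_force: 60.4
```

```bash
cat >> h.py <<'E'
def trayc():
    p,W,c=look("wrist");v,u=np.mgrid[:384,:512];Z=W[...,2];C=[]
    gt=np.nanmedian(Z[280:310,250:262])
    for lo,hi in((100,225),(285,412)):
        mm=(v>90)&(v<225)&(u>lo)&(u<hi)&(Z<gt-.0448)&(Z>gt-.06)
        mm=cv2.morphologyEx(mm.astype(np.uint8),cv2.MORPH_OPEN,np.ones((5,5)))
        n,l,st,ce=cv2.connectedComponentsWithStats(mm);i=1+np.argmax(st[1:,4]);r=W[l==i]
        C.append(cv2.minEnclosingCircle((r[:,:2]*1000).astype(np.float32))[0])
    C=np.array(C);d=C[0]-C[1];yaw=np.degrees(np.arctan2(-d[0],d[1]))
    a=np.radians(yaw);print("tray centre",C.mean(0)-50*np.array([np.cos(a),np.sin(a)]),"yaw",yaw,"foot bottom",gt-.078)
E
python3 - <<'E'
from h import *
o=bot.get_obs();print(o["ee_pos"],o["contact_force"]);trayc()
E
```

```text
[0.63241491 0.04034403 0.11751994] [-0.37809875 -1.10160298 -7.1260063 ]
tray centre [631.43553458  40.45833694] yaw 8.558284373479168 foot bottom 0.0964484484850384
```

>>> arm_command(
  slide=[
    [0.013, 0, 0.03],
    [0, 0, 0.025],
    [0, 0, 0.02],
    [0, 0, 0.015],
    [0, 0, 0.01],
  ],
  delta_rot=[
    [0, 0, 0],
    [0, 0, 0],
    [0, 0, 0],
    [0, 0, 0],
    [0, 0, 0],
  ],
  jaw=[0, 0, 0, 0, 0],
)

```text
t: 13.35
ee_pos: [0.6364, 0.0402, 0.0991]
tcp_rot: [-0.0, 0.997, 0.074, -0.0]
contact_force: [0.4, -0.1, -8.3]
width: 0.177
grasp_force: 60.7
```

>>> arm_command(
  slide=[
    [0, 0, 0.005],
    [0, 0, 0.005],
    [0, 0, 0],
    [0, 0, 0],
    [0, 0, 0],
  ],
  delta_rot=[
    [0, 0, 0],
    [0, 0, 0],
    [0, 0, 0],
    [0, 0, 0],
    [0, 0, 0],
  ],
  jaw=[0, 0, 0, 0, 0],
)

```text
t: 13.98
ee_pos: [0.6364, 0.0402, 0.0973]
tcp_rot: [-0.0, 0.997, 0.074, 0.0]
contact_force: [0.5, 0.1, -8.4]
width: 0.178
grasp_force: 60.7
```

Run:
```python
from h import *
trayc()
```

```text
tray centre [635.44438973  40.34547815] yaw 8.471170799541776 foot bottom 0.07622770686818008
```

>>> arm_command(
  slide=[
    [-0.005, 0, 0.005],
    [0, 0, 0.005],
    [0, 0, 0.005],
    [0, 0, 0],
    [0, 0, 0],
  ],
  delta_rot=[
    [0, 0, 0],
    [0, 0, 0],
    [0, 0, 0],
    [0, 0, 0],
    [0, 0, 0],
  ],
  jaw=[0, 0, 0, 0, 0],
)

```text
t: 14.65
ee_pos: [0.6354, 0.04, 0.0946]
tcp_rot: [0.0, 0.997, 0.074, 0.0]
contact_force: [-5.0, -2.0, -0.3]
width: 0.184
grasp_force: 61.7
```

>>> arm_command(
  slide=[
    [-0.003, 0, 0],
    [0, 0, 0],
    [0, 0, 0],
    [0, 0, 0],
    [0, 0, 0],
  ],
  delta_rot=[
    [0, 0, 0],
    [0, 0, 0],
    [0, 0, 0],
    [0, 0, 0],
    [0, 0, 0],
  ],
  jaw=[0, 0.4, 0.4, 0.4, 0.4],
)

```text
t: 15.28
ee_pos: [0.6349, 0.04, 0.0943]
tcp_rot: [-0.0, 0.997, 0.074, 0.0]
contact_force: [0.2, -0.0, -0.5]
width: 0.399
grasp_force: 0.0
```

>>> arm_command(
  slide=[
    [0, 0, -0.05],
    [0, 0, -0.1],
    [-0.05, 0, -0.15],
    [-0.05, 0, -0.25],
    [0, 0, -0.25],
  ],
  delta_rot=[
    [0, 0, 0],
    [0, 0, 0],
    [0, 0, 0],
    [0, 0, 0],
    [0, 0, 0],
  ],
  jaw=[0.4, 0.4, 0.4, 0.4, 0.4],
)

```text
t: 15.9
ee_pos: [0.6144, 0.037, 0.2567]
tcp_rot: [-0.0, 0.997, 0.074, 0.0]
contact_force: [1.5, 0.1, -0.0]
width: 0.402
grasp_force: 0.0
```

```bash
cat >> h.py <<'E'
def trayseat(view=None):
    o=bot.get_obs();p,W,c=look("wrist");print("tcp",o["ee_pos"].round(4) if hasattr(o["ee_pos"],"round") else o["ee_pos"])
    v,u=np.mgrid[:384,:512];Z=W[...,2];m0=v<228
    pk=m0&(Z>.1000)&(Z<.1072);pk=cv2.morphologyEx(pk.astype(np.uint8),cv2.MORPH_OPEN,np.ones((3,3)))
    n,l,st,ce=cv2.connectedComponentsWithStats(pk)
    for i in range(1,n):
        if st[i,4]>500: q=W[l==i];print("pocket",st[i,4],np.round(cv2.minEnclosingCircle((q[:,:2]*1000).astype(np.float32))[0],1),q[:,2].mean().round(4))
    t=m0&(Z>.1075)&(Z<.114);s=W[t];print("plate",t.sum(),cv2.minAreaRect((s[:,:2]*1000).astype(np.float32)),np.linalg.lstsq(np.c_[s[:,:2]-s[:,:2].mean(0),np.ones(len(s))],s[:,2],rcond=None)[0].round(4))
    g=m0&(Z>.147)&(Z<.16);q=W[g];print("grip",q.mean(0).round(4),cv2.minAreaRect((q[:,:2]*1000).astype(np.float32)))
    if view:cv2.imwrite(view,p[:,:,::-1])
E
python3 - <<'E'
from h import *
trayseat("pics/a7.png")
E
```

```text
tcp [0.6144 0.037  0.2567]
pocket 2584 [676.4  97.6] 0.1036
pocket 2584 [691.1  -1.8] 0.1034
pocket 1940 [576.6  82.7] 0.1033
pocket 1947 [591.1 -17.2] 0.1031
plate 13333 ((628.8010864257812, 114.45793151855469), (169.87930297851562, 367.3089599609375), 6.514719009399414) [0.0021 0.0009 0.1093]
grip [0.6352 0.0405 0.1509] ((634.0559692382812, 40.11271667480469), (43.788978576660156, 15.325884819030762), 7.962878227233887)
```

View pics/a7.png

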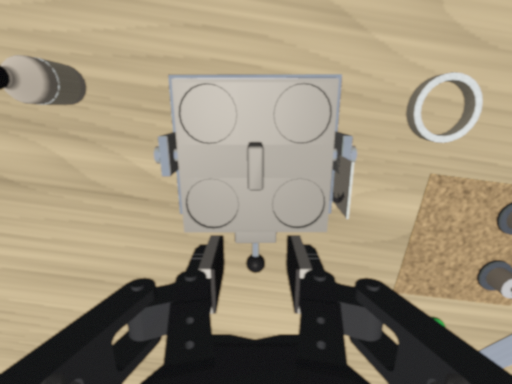

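The tray is home: plate level at z 0.109, pockets where the seats put them (in the image at (208,113), (302,113), (212,203), (298,203)). Now I go to the mat.

Run:
```python
from h import *
rows([(.46,-.35,.25,0,10)])
```

```text
[-0.1056, 0.1799, 0.007] [0, 0, np.float64(0.007)]
[-0.1029, 0.1814, 0.007] [0, 0, np.float64(0.007)]
[-0.1002, 0.1829, 0.007] [0, 0, np.float64(0.007)]
[-0.0975, 0.1844, 0.007] [0, 0, np.float64(0.007)]
[-0.0948, 0.1858, 0.007] [0, 0, np.float64(0.007)]
[-0.092, 0.1872, 0.007] [0, 0, np.float64(0.007)]
[-0.0893, 0.1885, 0.007] [0, 0, np.float64(0.007)]
[-0.0865, 0.1898, 0.007] [0, 0, np.float64(0.007)]
[-0.0836, 0.1911, 0.007] [0, 0, np.float64(0.007)]
[-0.0808, 0.1923, 0.007] [0, 0, np.float64(0.007)]
-- (0.46, -0.35, 0.25, 0, 10)
```

>>> arm_command(
  slide=[
    [-0.106, 0.18, 0.007],
    [-0.103, 0.181, 0.007],
    [-0.1, 0.183, 0.007],
    [-0.098, 0.184, 0.007],
    [-0.095, 0.186, 0.007],
  ],
  delta_rot=[
    [0, 0, 0.007],
    [0, 0, 0.007],
    [0, 0, 0.007],
    [0, 0, 0.007],
    [0, 0, 0.007],
  ],
  jaw=[0.4, 0.4, 0.4, 0.4, 0.4],
)

```text
t: 16.58
ee_pos: [0.5363, -0.1576, 0.248]
tcp_rot: [0.0, 0.999, 0.037, 0.0]
contact_force: [0.6, -0.7, -0.5]
width: 0.395
grasp_force: 0.0
```

>>> arm_command(
  slide=[
    [-0.092, 0.187, 0.007],
    [-0.089, 0.189, 0.007],
    [-0.087, 0.19, 0.007],
    [-0.084, 0.191, 0.007],
    [-0.081, 0.192, 0.007],
  ],
  delta_rot=[
    [0, 0, 0.007],
    [0, 0, 0.007],
    [0, 0, 0.007],
    [0, 0, 0.007],
    [0, 0, 0.007],
  ],
  jaw=[0.7, 0.7, 0.7, 0.7, 0.7],
)

```text
t: 17.2
ee_pos: [0.4583, -0.3512, 0.241]
tcp_rot: [0.0, 1.0, 0.0, 0.0]
contact_force: [0.2, -0.9, 0.2]
width: 0.7
grasp_force: 0.0
```

>>> arm_command(
  slide=[
    [0, 0, 0],
    [0, 0, 0],
    [0, 0, 0],
    [0, 0, 0],
    [0, 0, 0],
  ],
  delta_rot=[
    [0, 0, 0],
    [0, 0, 0],
    [0, 0, 0],
    [0, 0, 0],
    [0, 0, 0],
  ],
  jaw=[0.7, 0.7, 0.7, 0.7, 0.7],
)

```text
t: 17.82
ee_pos: [0.4592, -0.3495, 0.2403]
tcp_rot: [-0.0, 1.0, 0.001, 0.0]
contact_force: [-0.1, 0.5, -0.6]
width: 0.702
grasp_force: 0.0
```

```bash
cat >> h.py <<'E'
def castings(view=None):
    o=bot.get_obs();p,W,c=look("wrist");print("tcp",np.round(o["ee_pos"],4),"yaw",np.degrees(2*np.arctan2(o["tcp_rot"][2],o["tcp_rot"][1])))
    v,u=np.mgrid[:384,:512];Z=W[...,2];m0=v<232
    hsv=cv2.cvtColor(p,cv2.COLOR_RGB2HSV);grey=hsv[...,1]<70
    m=(m0&(Z>.035)&(Z<.066)).astype(np.uint8);n,l,st,ce=cv2.connectedComponentsWithStats(m)
    for i in range(1,n):
        if st[i,4]<60: continue
        q=W[(l==i)];x,y=q[:,:2].mean(0)
        d=(np.hypot(W[...,0]-x,W[...,1]-y)<.045)&(Z>.007)&(Z<.015)&m0
        b=(l==i)&(Z>.047)
        s=W[d][:,:2]
        # circle through disc points, radius 28 mm: enclosing circle of disc+body footprint
        print("casting",st[i,4],"sat",np.median(hsv[...,1][l==i]),"disc circle",np.round(cv2.minEnclosingCircle((s*1000).astype(np.float32)),1) if 0 else [np.round(t,1) for t in cv2.minEnclosingCircle((s*1000).astype(np.float32))],"n",d.sum(),"top part",np.round(W[b].mean(0),4) if b.any() else '',"px",ce[i].round())
    k=m0&(Z>.001)&(Z<.0055)&(hsv[...,1]>90)
    if view:cv2.imwrite(view,p[:,:,::-1])
E
python3 - <<'E'
from h import *
castings("pics/a8.png")
E
```

```text
tcp [ 0.4592 -0.3495  0.2403] yaw 0.10265488678550676
casting 681 sat 18.0 disc circle [array([615.6, -74.4]), np.float64(42.7)] n 1668 top part [ 0.6109 -0.0746  0.0546] px [ 6. 28.]
casting 813 sat 3.0 disc circle [array([ 587.7, -376.2]), np.float64(28.0)] n 770 top part [ 0.587  -0.3757  0.0616] px [278.  61.]
casting 137 sat 18.0 disc circle [array([576.2, -53.9]), np.float64(42.2)] n 2300 top part [ 0.5675 -0.0653  0.0588] px [ 3. 77.]
casting 675 sat 188.0 disc circle [array([ 498.6, -498.1]), np.float64(27.2)] n 341 top part [ 0.4991 -0.4965  0.0578] px [373. 138.]
casting 629 sat 3.0 disc circle [array([ 485.7, -383.7]), np.float64(27.8)] n 614 top part [ 0.4864 -0.3834  0.0611] px [282. 149.]
casting 93 sat 149.0 disc circle [array([ 361.2, -314.8]), np.float64(27.4)] n 263 top part  px [230. 229.]
```

View pics/a8.png

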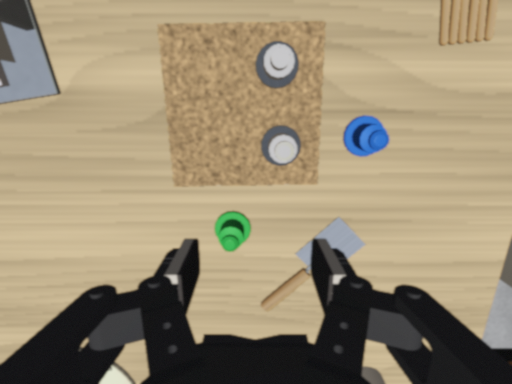

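The mat view shows knobbed at (278,63) and stepped at (283,148), both grey, with the blue and green look-alikes off the mat. Knobbed first, at (0.5875, −0.376).

Run:
```python
from h import *
rows([(.5875,-.376,.10,2,5)])
```

```text
[0.1284, 0.0266, 0.1403] [0, 0, np.float64(-0.0032)]
[0.1282, 0.0274, 0.1403] [0, 0, np.float64(-0.0032)]
[0.128, 0.0283, 0.1403] [0, 0, np.float64(-0.0032)]
[0.1278, 0.0291, 0.1403] [0, 0, np.float64(-0.0032)]
[0.1276, 0.03, 0.1403] [0, 0, np.float64(-0.0032)]
-- (0.5875, -0.376, 0.1, 2, 5)
```

>>> arm_command(
  slide=[
    [0.128, 0.027, 0.14],
    [0.128, 0.027, 0.14],
    [0.128, 0.027, 0.14],
    [0.128, 0.027, 0.14],
    [0.128, 0.027, 0.14],
  ],
  delta_rot=[
    [0, 0, 0],
    [0, 0, 0],
    [0, 0, 0],
    [0, 0, 0],
    [0, 0, 0],
  ],
  jaw=[0.7, 0.7, 0.7, 0.7, 0.7],
)

```text
t: 18.5
ee_pos: [0.5879, -0.3768, 0.0992]
tcp_rot: [-0.0, 1.0, 0.001, -0.0]
contact_force: [0.4, 0.8, 0.1]
width: 0.703
grasp_force: 0.0
```

>>> arm_command(
  slide=[
    [0, 0, 0],
    [0, 0, 0.1],
    [0, 0, 0.1],
    [0, 0, 0],
    [0, 0, 0],
  ],
  delta_rot=[
    [0, 0, 0],
    [0, 0, 0],
    [0, 0, 0],
    [0, 0, 0],
    [0, 0, 0],
  ],
  jaw=[0.7, 0.7, 0.7, 0.7, 0.7],
)

```text
t: 19.12
ee_pos: [0.587, -0.377, 0.0608]
tcp_rot: [0.0, 1.0, 0.0, 0.0]
contact_force: [-0.6, 0.2, 0.3]
width: 0.697
grasp_force: 0.0
```

Run:
```python
from h import *
o=bot.get_obs();p,W,c=look("wrist");print(o["ee_pos"])
Z=W[...,2];m=(Z>.03)&(Z<.07)&(np.hypot(W[...,0]-.5875,W[...,1]+.376)<.03);v,u=np.nonzero(m);print(m.sum(),u.min(),u.max(),v.min(),v.max(),W[m].mean(0),W[m].max(0))
rows([(.5875,-.376,-.004,0,4)])
```

```text
[ 0.58696309 -0.37697167  0.0608148 ]
2206 230 280 193 249 [ 0.59293616 -0.37647777  0.05030283] [ 0.6057954  -0.35901296  0.06427904]
[0.0005, -0.0013, 0.0813] [0, 0, np.float64(0.0001)]
[0.0005, -0.0013, 0.0813] [0, 0, np.float64(0.0001)]
[0.0005, -0.0013, 0.0813] [0, 0, np.float64(0.0001)]
[0.0005, -0.0013, 0.0813] [0, 0, np.float64(0.0001)]
-- (0.5875, -0.376, -0.004, 0, 4)
```

>>> arm_command(
  slide=[
    [0.002, 0, 0.12],
    [0, 0, 0.1],
    [0, 0, 0.06],
    [0, 0, 0.04],
    [0, 0, 0],
  ],
  delta_rot=[
    [0, 0, 0],
    [0, 0, 0],
    [0, 0, 0],
    [0, 0, 0],
    [0, 0, 0],
  ],
  jaw=[0.7, 0.7, 0.7, 0.7, 0.7],
)

```text
t: 19.8
ee_pos: [0.5873, -0.3767, -0.0041]
tcp_rot: [-0.0, 1.0, 0.001, -0.0]
contact_force: [0.5, -0.4, -0.4]
width: 0.696
grasp_force: 0.0
```

>>> arm_command(
  slide=[
    [0, 0, 0],
    [0, 0, 0],
    [0, 0, 0],
    [0, 0, 0],
    [0, 0, 0],
  ],
  delta_rot=[
    [0, 0, 0],
    [0, 0, 0],
    [0, 0, 0],
    [0, 0, 0],
    [0, 0, 0],
  ],
  jaw=[0, 0, 0, 0, 0],
)

```text
t: 20.42
ee_pos: [0.5878, -0.3771, -0.0028]
tcp_rot: [0.0, 1.0, 0.001, 0.001]
contact_force: [-0.4, -0.4, 4.9]
width: 0.389
grasp_force: 59.9
```

>>> arm_command(
  slide=[
    [0, 0, -0.02],
    [0, 0, -0.05],
    [0, 0, -0.1],
    [0, 0, -0.15],
    [0, 0, -0.15],
  ],
  delta_rot=[
    [0, 0, 0],
    [0, 0, 0],
    [0, 0, 0],
    [0, 0, 0],
    [0, 0, 0],
  ],
  jaw=[0, 0, 0, 0, 0],
)

```text
t: 21.05
ee_pos: [0.5874, -0.3769, 0.0926]
tcp_rot: [0.0, 1.0, 0.001, 0.0]
contact_force: [-0.2, 0.8, -1.6]
width: 0.39
grasp_force: 59.8
```

>>> arm_command(
  slide=[
    [0, 0, -0.2],
    [0, 0, -0.2],
    [0, 0, -0.1],
    [0, 0, 0],
    [0, 0, 0],
  ],
  delta_rot=[
    [0, 0, 0],
    [0, 0, 0],
    [0, 0, 0],
    [0, 0, 0],
    [0, 0, 0],
  ],
  jaw=[0, 0, 0, 0, 0],
)

```text
t: 21.68
ee_pos: [0.5871, -0.3765, 0.1895]
tcp_rot: [-0.0, 1.0, 0.001, -0.0]
contact_force: [0.9, 0.6, -2.4]
width: 0.393
grasp_force: 59.8
```

Run:
```python
from h import *
o=bot.get_obs();p,W,c=look("wrist");print(o["ee_pos"],o["tcp_rot"])
cv2.imwrite("pics/a9.png",p[:,:,::-1])
```

```text
[ 0.58706505 -0.37653598  0.18946101] [-3.88988612e-04  9.99999709e-01  5.16781560e-04 -4.05375672e-04]
```

View pics/a9.png

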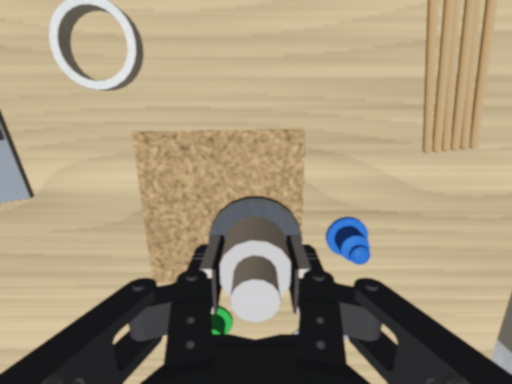

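The casting is held upright: disc at (255,225), top at (255,300). Next I carry it to pocket 4.

Run:
```python
from h import *
rows([(.691,-.0018,.17,8.5,10)])
```

```text
[0.0522, -0.1873, 0.0095] [0, 0, np.float64(-0.007)]
[0.055, -0.1865, 0.0095] [0, 0, np.float64(-0.007)]
[0.0577, -0.1857, 0.0095] [0, 0, np.float64(-0.007)]
[0.0604, -0.1848, 0.0095] [0, 0, np.float64(-0.007)]
[0.0631, -0.1839, 0.0095] [0, 0, np.float64(-0.007)]
[0.0658, -0.1829, 0.0095] [0, 0, np.float64(-0.007)]
[0.0685, -0.182, 0.0095] [0, 0, np.float64(-0.007)]
[0.0712, -0.1809, 0.0095] [0, 0, np.float64(-0.007)]
[0.0739, -0.1799, 0.0095] [0, 0, np.float64(-0.007)]
[0.0765, -0.1787, 0.0095] [0, 0, np.float64(-0.007)]
-- (0.691, -0.0018, 0.17, 8.5, 10)
```

>>> arm_command(
  slide=[
    [0.052, -0.187, 0.01],
    [0.055, -0.187, 0.01],
    [0.058, -0.186, 0.01],
    [0.06, -0.185, 0.01],
    [0.063, -0.184, 0.01],
  ],
  delta_rot=[
    [0, 0, -0.007],
    [0, 0, -0.007],
    [0, 0, -0.007],
    [0, 0, -0.007],
    [0, 0, -0.007],
  ],
  jaw=[0, 0, 0, 0, 0],
)

```text
t: 22.35
ee_pos: [0.6391, -0.1879, 0.179]
tcp_rot: [-0.0, 0.999, 0.037, -0.001]
contact_force: [1.0, -0.0, -1.6]
width: 0.39
grasp_force: 60.0
```

>>> arm_command(
  slide=[
    [0.066, -0.183, 0.01],
    [0.069, -0.182, 0.01],
    [0.071, -0.181, 0.01],
    [0.074, -0.18, 0.01],
    [0.076, -0.179, 0.01],
  ],
  delta_rot=[
    [0, 0, -0.007],
    [0, 0, -0.007],
    [0, 0, -0.007],
    [0, 0, -0.007],
    [0, 0, -0.007],
  ],
  jaw=[0, 0, 0, 0, 0],
)

```text
t: 22.98
ee_pos: [0.6912, -0.0005, 0.169]
tcp_rot: [-0.0, 0.997, 0.074, -0.001]
contact_force: [0.0, -0.4, -0.9]
width: 0.393
grasp_force: 60.0
```

>>> arm_command(
  slide=[
    [0, 0, 0],
    [0, 0, 0],
    [0, 0, 0.1],
    [0, 0, 0.1],
    [0, 0, 0],
  ],
  delta_rot=[
    [0, 0, 0],
    [0, 0, 0],
    [0, 0, 0],
    [0, 0, 0],
    [0, 0, 0],
  ],
  jaw=[0, 0, 0, 0, 0],
)

```text
t: 23.6
ee_pos: [0.6902, -0.0022, 0.1272]
tcp_rot: [-0.0, 0.997, 0.073, -0.002]
contact_force: [0.2, -0.1, -1.4]
width: 0.391
grasp_force: 60.0
```

```bash
cat >> h.py <<'E'
def held(zoff=.0065):
    """disc of held casting: arc fit"""
    from scipy.optimize import least_squares
    o=bot.get_obs();p,W,c=look("wrist");T=np.array(o["ee_pos"]);Z=W[...,2]
    m=(abs(Z-(T[2]+zoff+.008))<.006)&(np.hypot(W[...,0]-T[0],W[...,1]-T[1])<.033)
    q=W[m];g=cv2.cvtColor(p,cv2.COLOR_RGB2GRAY)
    q=q[abs(q[:,2]-np.median(q[:,2]))<.004]
    x=[np.round(t,1) for t in cv2.minEnclosingCircle((q[:,:2]*1000).astype(np.float32))]
    h=cv2.convexHull((q[:,:2]*1000).astype(np.float32))[:,0]
    f=h[(h-T[:2]*1000)@[1,0]>2]
    r=least_squares(lambda s:np.hypot(f[:,0]-s[0],f[:,1]-s[1])-28,T[:2]*1000,loss='soft_l1').x
    print("tcp",T.round(4),"yaw",np.degrees(2*np.arctan2(o["tcp_rot"][2],o["tcp_rot"][1])).round(2),"F",np.round(o["contact_force"],1),"disc",len(q),x,"arcfit",r.round(1),"ztop",np.median(q[:,2]).round(4))
E
python3 - <<'E'
from h import *
held()
E
```

```text
tcp [ 0.6902 -0.0022  0.1272] yaw 8.42 F [ 0.2 -0.1 -1.4] disc 2055 [array([693. ,  -1.5]), np.float64(27.4)] arcfit [690.4  -1.8] ztop 0.1402
```

>>> arm_command(
  slide=[
    [0.003, 0, 0.05],
    [0, 0, 0.04],
    [0, 0, 0.02],
    [0, 0, 0.01],
    [0, 0, 0],
  ],
  delta_rot=[
    [0, 0, 0],
    [0, 0, 0],
    [0, 0, 0],
    [0, 0, 0],
    [0, 0, 0],
  ],
  jaw=[0, 0, 0, 0, 0],
)

```text
t: 24.28
ee_pos: [0.692, -0.0018, 0.1063]
tcp_rot: [-0.0, 0.997, 0.074, 0.0]
contact_force: [0.0, 0.5, -1.9]
width: 0.39
grasp_force: 60.0
```

Run:
```python
from h import *
held(.005)
```

```text
tcp [ 0.692  -0.0018  0.1063] yaw 8.46 F [ 0.   0.5 -1.9] disc 2061 [array([694.8,  -0.9]), np.float64(27.4)] arcfit [692.1  -1.3] ztop 0.1192
```

>>> arm_command(
  slide=[
    [-0.004, 0.001, 0],
    [0, 0, 0.01],
    [0, 0, 0.01],
    [0, 0, 0.01],
    [0, 0, 0],
  ],
  delta_rot=[
    [0, 0, 0],
    [0, 0, 0],
    [0, 0, 0],
    [0, 0, 0],
    [0, 0, 0],
  ],
  jaw=[0, 0, 0, 0, 0],
)

```text
t: 24.95
ee_pos: [0.6911, -0.0021, 0.0999]
tcp_rot: [-0.0, 0.997, 0.074, -0.0]
contact_force: [0.7, -0.3, -2.3]
width: 0.393
grasp_force: 60.0
```

Run:
```python
from h import *
held(.005)
```

```text
tcp [ 0.6911 -0.0021  0.0999] yaw 8.46 F [ 0.7 -0.3 -2.3] disc 2828 [array([691.4,  -2.1]), np.float64(33.0)] arcfit [697.2  -2.3] ztop 0.1125
```

>>> arm_command(
  slide=[
    [0, 0, 0.005],
    [0, 0, 0],
    [0, 0, 0],
    [0, 0, 0],
    [0, 0, 0],
  ],
  delta_rot=[
    [0, 0, 0],
    [0, 0, 0],
    [0, 0, 0],
    [0, 0, 0],
    [0, 0, 0],
  ],
  jaw=[0, 0, 0.6, 0.6, 0.6],
)

```text
t: 25.62
ee_pos: [0.6913, -0.0021, 0.0993]
tcp_rot: [-0.0, 0.997, 0.074, 0.0]
contact_force: [0.1, 0.5, -1.3]
width: 0.602
grasp_force: 0.0
```

>>> arm_command(
  slide=[
    [0, 0, -0.05],
    [0, 0, -0.1],
    [0, 0, -0.2],
    [0, 0, -0.25],
    [0, 0, -0.1],
  ],
  delta_rot=[
    [0, 0, 0],
    [0, 0, 0],
    [0, 0, 0],
    [0, 0, 0],
    [0, 0, 0],
  ],
  jaw=[0.6, 0.6, 0.6, 0.6, 0.6],
)

```text
t: 26.25
ee_pos: [0.6918, -0.0021, 0.2446]
tcp_rot: [0.0, 0.997, 0.074, 0.003]
contact_force: [0.9, 0.1, -0.2]
width: 0.599
grasp_force: 0.0
```

Run:
```python
from h import *
o=bot.get_obs();p,W,c=look("wrist");Z=W[...,2];v,u=np.mgrid[:384,:512]
near=(np.hypot(W[...,0]-.691,W[...,1]+.002)<.034)&(v<240)
d=near&(Z>.109)&(Z<.1185);print("z hist",np.histogram(Z[near],np.arange(.098,.172,.004))[0].tolist())
t=near&(Z>.125);print("disc ztop",np.median(Z[near&(Z>.1105)&(Z<.117)]),"upper",W[t].mean(0),W[t].max(0))
rows([(.486,-.3836,.17,0,10)])
```

```text
z hist [11, 202, 778, 823, 21, 24, 22, 24, 30, 28, 49, 492, 21, 22, 23, 43, 374, 0]
disc ztop 0.1112951675091389 upper [ 0.69594102 -0.00095018  0.15802371] [0.70906317 0.03072972 0.277183  ]
[-0.13, 0.1735, 0.038] [0, 0, np.float64(0.0071)]
[-0.1274, 0.1754, 0.038] [0, 0, np.float64(0.0071)]
[-0.1248, 0.1773, 0.038] [0, 0, np.float64(0.0071)]
[-0.1222, 0.1791, 0.038] [0, 0, np.float64(0.0071)]
[-0.1195, 0.1809, 0.038] [0, 0, np.float64(0.0071)]
[-0.1168, 0.1826, 0.038] [0, 0, np.float64(0.0071)]
[-0.1141, 0.1843, 0.038] [0, 0, np.float64(0.0071)]
[-0.1114, 0.186, 0.038] [0, 0, np.float64(0.0071)]
[-0.1086, 0.1876, 0.038] [0, 0, np.float64(0.0071)]
[-0.1059, 0.1892, 0.038] [0, 0, np.float64(0.0071)]
-- (0.486, -0.3836, 0.17, 0, 10)
```

Knobbed is home in pocket 4 (disc top 0.111, casting top 0.164). Now the stepped one.

>>> arm_command(
  slide=[
    [-0.13, 0.174, 0.03],
    [-0.127, 0.175, 0.03],
    [-0.125, 0.177, 0.03],
    [-0.122, 0.179, 0.04],
    [-0.12, 0.181, 0.04],
  ],
  delta_rot=[
    [0, 0, 0.007],
    [0, 0, 0.007],
    [0, 0, 0.007],
    [0, 0, 0.007],
    [0, 0, 0.007],
  ],
  jaw=[0.7, 0.7, 0.7, 0.7, 0.7],
)

```text
t: 26.92
ee_pos: [0.5874, -0.1939, 0.206]
tcp_rot: [0.0, 0.999, 0.037, 0.0]
contact_force: [0.7, 0.3, -1.1]
width: 0.699
grasp_force: 0.0
```

>>> arm_command(
  slide=[
    [-0.117, 0.183, 0.04],
    [-0.114, 0.184, 0.04],
    [-0.111, 0.186, 0.04],
    [-0.109, 0.188, 0.04],
    [-0.106, 0.189, 0.04],
  ],
  delta_rot=[
    [0, 0, 0.007],
    [0, 0, 0.007],
    [0, 0, 0.007],
    [0, 0, 0.007],
    [0, 0, 0.007],
  ],
  jaw=[0.7, 0.7, 0.7, 0.7, 0.7],
)

```text
t: 27.55
ee_pos: [0.4845, -0.3849, 0.166]
tcp_rot: [0.0, 1.0, 0.0, 0.0]
contact_force: [0.6, -1.5, -0.1]
width: 0.698
grasp_force: 0.0
```

>>> arm_command(
  slide=[
    [0, 0, 0.1],
    [0, 0, 0.2],
    [0, 0, 0.2],
    [0, 0, 0],
    [0, 0, 0],
  ],
  delta_rot=[
    [0, 0, 0],
    [0, 0, 0],
    [0, 0, 0],
    [0, 0, 0],
    [0, 0, 0],
  ],
  jaw=[0.7, 0.7, 0.7, 0.7, 0.7],
)

```text
t: 28.18
ee_pos: [0.4859, -0.3843, 0.0674]
tcp_rot: [0.001, 1.0, 0.001, 0.001]
contact_force: [-0.1, 0.2, 1.0]
width: 0.704
grasp_force: 0.0
```

```bash
cat >> h.py <<'E'
def under(X,zb):
    """casting nearly below tool, underside at zb: body outline"""
    o=bot.get_obs();p,W,c=look("wrist");Z=W[...,2]-zb
    n=np.hypot(W[...,0]-X[0],W[...,1]-X[1])<.034
    b=n&(Z>.02)&(Z<.042);d=n&(Z>.004)&(Z<.010)
    q=W[b]*1000;e=W[d]*1000
    print("tcp",np.round(o["ee_pos"],4),"yaw",np.degrees(2*np.arctan2(o["tcp_rot"][2],o["tcp_rot"][1])).round(2),"body",len(q),[np.round(t,1) for t in cv2.minEnclosingCircle(q[:,:2].astype(np.float32))],"xmax-18",(np.percentile(q[:,0],99.5)-18).round(1),"disc",len(e),[np.round(t,1) for t in cv2.minEnclosingCircle(e[:,:2].astype(np.float32))],"xmax-28",(e[:,0].max()-28).round(1),"ymid",((e[:,1].max()+e[:,1].min())/2).round(1), "top",np.percentile(W[n][:,2],99).round(4))
E
python3 - <<'E'
from h import *
under((.486,-.3836),.003)
E
```

```text
tcp [ 0.4859 -0.3843  0.0674] yaw 0.06 body 1161 [array([ 486.3, -384.1]), np.float64(17.8)] xmax-18 485.6 disc 1395 [array([ 485.9, -384.1]), np.float64(27.9)] xmax-28 485.6 ymid -384.1 top 0.1857
```

Aligned. Descend 71 mm, close, and lift.

>>> arm_command(
  slide=[
    [0, 0, 0.13],
    [0, 0, 0.12],
    [0, 0, 0.07],
    [0, 0, 0.037],
    [0, 0, 0],
  ],
  delta_rot=[
    [0, 0, 0],
    [0, 0, 0],
    [0, 0, 0],
    [0, 0, 0],
    [0, 0, 0],
  ],
  jaw=[0.7, 0.7, 0.7, 0.7, 0.7],
)

```text
t: 28.85
ee_pos: [0.4855, -0.3838, -0.0058]
tcp_rot: [0.0, 1.0, 0.001, 0.0]
contact_force: [-0.4, -0.5, 0.1]
width: 0.698
grasp_force: 0.0
```

>>> arm_command(
  slide=[
    [0, 0, 0],
    [0, 0, 0],
    [0, 0, 0],
    [0, 0, 0],
    [0, 0, 0],
  ],
  delta_rot=[
    [0, 0, 0],
    [0, 0, 0],
    [0, 0, 0],
    [0, 0, 0],
    [0, 0, 0],
  ],
  jaw=[0, 0, 0, 0, 0],
)

```text
t: 29.48
ee_pos: [0.4856, -0.384, -0.005]
tcp_rot: [0.0, 1.0, 0.001, 0.0]
contact_force: [-1.8, 1.1, 7.0]
width: 0.402
grasp_force: 59.6
```

>>> arm_command(
  slide=[
    [0, 0, -0.02],
    [0, 0, -0.05],
    [0, 0, -0.1],
    [0, 0, -0.15],
    [0, 0, -0.15],
  ],
  delta_rot=[
    [0, 0, 0],
    [0, 0, 0],
    [0, 0, 0],
    [0, 0, 0],
    [0, 0, 0],
  ],
  jaw=[0, 0, 0, 0, 0],
)

```text
t: 30.1
ee_pos: [0.4853, -0.3838, 0.0902]
tcp_rot: [0.0, 1.0, 0.001, 0.0]
contact_force: [0.6, -0.6, -3.1]
width: 0.402
grasp_force: 59.9
```

>>> arm_command(
  slide=[
    [0, 0, -0.2],
    [0, 0, -0.2],
    [0, 0, -0.1],
    [0, 0, 0],
    [0, 0, 0],
  ],
  delta_rot=[
    [0, 0, 0],
    [0, 0, 0],
    [0, 0, 0],
    [0, 0, 0],
    [0, 0, 0],
  ],
  jaw=[0, 0, 0, 0, 0],
)

```text
t: 30.72
ee_pos: [0.485, -0.3834, 0.1872]
tcp_rot: [-0.0, 1.0, 0.001, -0.0]
contact_force: [0.5, 1.1, -2.2]
width: 0.401
grasp_force: 59.9
```

Run:
```python
from h import *
rows([(.60,.05,.20,6,10),(.6764,.0976,.17,8.5,3)])
```

```text
[0.0577, -0.2166, -0.0064] [0, 0, np.float64(-0.0049)]
[0.06, -0.216, -0.0064] [0, 0, np.float64(-0.0049)]
[0.0622, -0.2154, -0.0064] [0, 0, np.float64(-0.0049)]
[0.0644, -0.2147, -0.0064] [0, 0, np.float64(-0.0049)]
[0.0667, -0.2141, -0.0064] [0, 0, np.float64(-0.0049)]
[0.0689, -0.2134, -0.0064] [0, 0, np.float64(-0.0049)]
[0.0711, -0.2126, -0.0064] [0, 0, np.float64(-0.0049)]
[0.0733, -0.2119, -0.0064] [0, 0, np.float64(-0.0049)]
[0.0755, -0.2111, -0.0064] [0, 0, np.float64(-0.0049)]
[0.0777, -0.2103, -0.0064] [0, 0, np.float64(-0.0049)]
-- (0.6, 0.05, 0.2, 6, 10)
[0.1349, -0.0656, 0.05] [0, 0, np.float64(-0.0069)]
[0.1359, -0.0636, 0.05] [0, 0, np.float64(-0.0069)]
[0.1368, -0.0616, 0.05] [0, 0, np.float64(-0.0069)]
-- (0.6764, 0.0976, 0.17, 8.5, 3)
```

>>> arm_command(
  slide=[
    [0.058, -0.217, -0.006],
    [0.06, -0.216, -0.006],
    [0.062, -0.215, -0.006],
    [0.064, -0.215, -0.006],
    [0.067, -0.214, -0.006],
  ],
  delta_rot=[
    [0, 0, -0.005],
    [0, 0, -0.005],
    [0, 0, -0.005],
    [0, 0, -0.005],
    [0, 0, -0.005],
  ],
  jaw=[0, 0, 0, 0, 0],
)

```text
t: 31.35
ee_pos: [0.5425, -0.1653, 0.1927]
tcp_rot: [-0.0, 1.0, 0.027, -0.001]
contact_force: [0.8, -0.4, -2.5]
width: 0.398
grasp_force: 60.1
```

>>> arm_command(
  slide=[
    [0.069, -0.213, -0.006],
    [0.071, -0.213, -0.006],
    [0.073, -0.212, -0.006],
    [0.076, -0.211, -0.006],
    [0.078, -0.21, -0.006],
  ],
  delta_rot=[
    [0, 0, -0.005],
    [0, 0, -0.005],
    [0, 0, -0.005],
    [0, 0, -0.005],
    [0, 0, -0.005],
  ],
  jaw=[0, 0, 0, 0, 0],
)

```text
t: 31.98
ee_pos: [0.5999, 0.0513, 0.1987]
tcp_rot: [-0.0, 0.999, 0.053, -0.001]
contact_force: [-0.1, 0.9, -1.7]
width: 0.399
grasp_force: 60.1
```

>>> arm_command(
  slide=[
    [0.135, -0.066, 0.05],
    [0.136, -0.064, 0.05],
    [0.137, -0.062, 0.05],
    [0, 0, 0],
    [0, 0, 0.09],
  ],
  delta_rot=[
    [0, 0, -0.007],
    [0, 0, -0.007],
    [0, 0, -0.007],
    [0, 0, 0],
    [0, 0, 0],
  ],
  jaw=[0, 0, 0, 0, 0],
)

```text
t: 32.6
ee_pos: [0.6767, 0.0976, 0.1515]
tcp_rot: [0.0, 0.997, 0.075, 0.0]
contact_force: [-0.1, 0.1, -1.9]
width: 0.402
grasp_force: 60.2
```

>>> arm_command(
  slide=[
    [0, 0, 0.1],
    [0, 0, 0],
    [0, 0, 0],
    [0, 0, 0],
    [0, 0, 0],
  ],
  delta_rot=[
    [0, 0, 0],
    [0, 0, 0],
    [0, 0, 0],
    [0, 0, 0],
    [0, 0, 0],
  ],
  jaw=[0, 0, 0, 0, 0],
)

```text
t: 33.22
ee_pos: [0.6768, 0.0977, 0.1324]
tcp_rot: [-0.0, 0.997, 0.075, 0.0]
contact_force: [0.4, -0.6, -1.6]
width: 0.403
grasp_force: 60.2
```

Run:
```python
from h import *
held(.0065)
```

```text
tcp [0.6768 0.0977 0.1324] yaw 8.58 F [ 0.4 -0.6 -1.6] disc 2049 [array([681.6,  99.2]), np.float64(27.3)] arcfit [676.9  98.2] ztop 0.1476
```

>>> arm_command(
  slide=[
    [-0.003, 0.003, 0.06],
    [0, 0, 0.05],
    [0, 0, 0.02],
    [0, 0, 0.01],
    [0, 0, 0],
  ],
  delta_rot=[
    [0, 0, 0],
    [0, 0, 0],
    [0, 0, 0],
    [0, 0, 0],
    [0, 0, 0],
  ],
  jaw=[0, 0, 0, 0, 0],
)

```text
t: 33.9
ee_pos: [0.6762, 0.097, 0.1039]
tcp_rot: [-0.0, 0.997, 0.075, 0.0]
contact_force: [0.3, 0.8, -1.9]
width: 0.4
grasp_force: 60.2
```

Run:
```python
from h import *
held(.0065)
```

```text
tcp [0.6762 0.097  0.1039] yaw 8.58 F [ 0.3  0.8 -1.9] disc 2050 [array([681.2,  98.4]), np.float64(27.2)] arcfit [676.2  97.5] ztop 0.1191
```

>>> arm_command(
  slide=[
    [0, 0, 0.01],
    [0, 0, 0.01],
    [0, 0, 0.01],
    [0, 0, 0.004],
    [0, 0, 0],
  ],
  delta_rot=[
    [0, 0, 0],
    [0, 0, 0],
    [0, 0, 0],
    [0, 0, 0],
    [0, 0, 0],
  ],
  jaw=[0, 0, 0, 0, 0],
)

```text
t: 34.58
ee_pos: [0.6761, 0.097, 0.0969]
tcp_rot: [-0.0, 0.997, 0.075, -0.0]
contact_force: [0.0, -0.1, -1.9]
width: 0.397
grasp_force: 60.2
```

>>> arm_command(
  slide=[
    [0, 0, 0.003],
    [0, 0, 0],
    [0, 0, 0],
    [0, 0, 0],
    [0, 0, 0],
  ],
  delta_rot=[
    [0, 0, 0],
    [0, 0, 0],
    [0, 0, 0],
    [0, 0, 0],
    [0, 0, 0],
  ],
  jaw=[0, 0.6, 0.6, 0.6, 0.6],
)

```text
t: 35.2
ee_pos: [0.6761, 0.0971, 0.0965]
tcp_rot: [-0.0, 0.997, 0.075, 0.0]
contact_force: [0.2, -0.5, -0.8]
width: 0.6
grasp_force: 0.0
```

>>> arm_command(
  slide=[
    [0, 0, -0.05],
    [0, 0, -0.1],
    [0, 0, -0.2],
    [0, 0, -0.25],
    [0, 0, -0.2],
  ],
  delta_rot=[
    [0, 0, 0],
    [0, 0, 0],
    [0, 0, 0],
    [0, 0, 0],
    [0, 0, 0],
  ],
  jaw=[0.6, 0.6, 0.6, 0.6, 0.6],
)

```text
t: 35.83
ee_pos: [0.6761, 0.097, 0.2605]
tcp_rot: [0.0, 0.997, 0.075, 0.001]
contact_force: [0.4, 0.4, -0.1]
width: 0.597
grasp_force: 0.0
```

Run:
```python
from h import *
rows([(.56,.030,.24,8.65,5)])
```

```text
[-0.1248, 0.0489, 0.0205] [0, 0, np.float64(-0.0001)]
[-0.1248, 0.0489, 0.0205] [0, 0, np.float64(-0.0001)]
[-0.1248, 0.0489, 0.0205] [0, 0, np.float64(-0.0001)]
[-0.1248, 0.0488, 0.0205] [0, 0, np.float64(-0.0001)]
[-0.1248, 0.0488, 0.0205] [0, 0, np.float64(-0.0001)]
-- (0.56, 0.03, 0.24, 8.65, 5)
```

>>> arm_command(
  slide=[
    [-0.125, 0.049, 0.02],
    [-0.125, 0.049, 0.02],
    [-0.125, 0.049, 0.02],
    [-0.125, 0.049, 0.02],
    [-0.125, 0.049, 0.02],
  ],
  delta_rot=[
    [0, 0, 0],
    [0, 0, 0],
    [0, 0, 0],
    [0, 0, 0],
    [0, 0, 0],
  ],
  jaw=[0.6, 0.6, 0.6, 0.6, 0.6],
)

```text
t: 36.45
ee_pos: [0.5591, 0.0295, 0.238]
tcp_rot: [0.0, 0.997, 0.075, 0.001]
contact_force: [-0.3, 0.5, -0.7]
width: 0.599
grasp_force: 0.0
```

>>> arm_command(
  slide=[
    [0, 0, 0],
    [0, 0, 0],
    [0, 0, 0],
    [0, 0, 0],
    [0, 0, 0],
  ],
  delta_rot=[
    [0, 0, 0],
    [0, 0, 0],
    [0, 0, 0],
    [0, 0, 0],
    [0, 0, 0],
  ],
  jaw=[0.6, 0.6, 0.6, 0.6, 0.6],
)

```text
t: 37.08
ee_pos: [0.5599, 0.0301, 0.2363]
tcp_rot: [-0.0, 0.997, 0.075, -0.0]
contact_force: [0.3, -0.7, 0.6]
width: 0.601
grasp_force: 0.0
```

```bash
cat >> h.py <<'E'
def loaded(view=None,P={"p4":(.6911,-.0018),"p3":(.6764,.0976)},zb=.104):
    o=bot.get_obs();p,W,c=look("wrist");v,u=np.mgrid[:384,:512];Z=W[...,2]-zb;m0=v<225
    for k,X in P.items():
        n=m0&(np.hypot(W[...,0]-X[0],W[...,1]-X[1])<.036);d=W[n&(Z>.0062)&(Z<.012)]*1000;b=W[n&(Z>.02)&(Z<.043)]*1000
        print(k,"disc",len(d),[np.round(t,1) for t in cv2.minEnclosingCircle(d[:,:2].astype(np.float32))],"z",np.median(d[:,2]).round(1),"body",[np.round(t,1) for t in cv2.minEnclosingCircle(b[:,:2].astype(np.float32))],"top",np.percentile(Z[n],99.5).round(4))
    if view:cv2.imwrite(view,p[:,:,::-1])
    k=W[(v>180)&(v<300)&(W[...,2]>.055)&(W[...,2]<.08)&(np.hypot(W[...,0]-.480,W[...,1]-.0177)<.02)]*1000
    if len(k):print("knob",k.mean(0).round(1),[np.round(t,1) for t in cv2.minEnclosingCircle(k[:,:2].astype(np.float32))],k[:,2].max())
E
python3 - <<'E'
from h import *
trayseat();loaded("pics/a10.png")
E
```

```text
tcp [0.5599 0.0301 0.2363]
pocket 2577 [576.8  82.7] 0.1033
pocket 2569 [591.9 -16.6] 0.1031
plate 21740 ((628.5691528320312, 28.417556762695312), (184.54100036621094, 192.87229919433594), 8.58870792388916) [0.0035 0.0013 0.1094]
grip [0.6413 0.0405 0.1515] ((673.3709716796875, 46.58811950683594), (103.21092224121094, 86.77374267578125), 48.14633560180664)
p4 disc 1149 [array([691. ,  -1.6]), np.float64(35.8)] z 111.1 body [array([691.1,  -1.5]), np.float64(18.1)] top 0.0603
p3 disc 1267 [array([676.5,  97.4]), np.float64(35.8)] z 111.2 body [array([676. ,  97.3]), np.float64(17.9)] top 0.0603
knob [485.3  18.   67.9] [array([484.2,  17.3]), np.float64(15.8)] 74.51843309784188
```

View pics/a10.png

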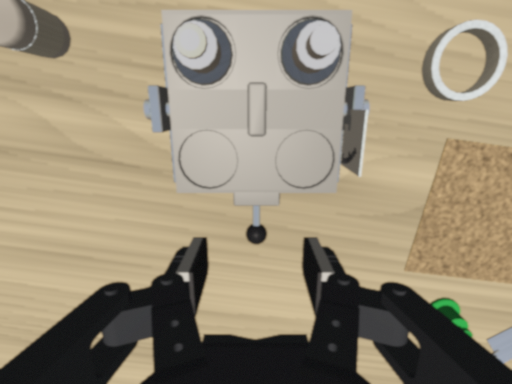

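Everything is home: castings at (203,52) and (310,52), and the knob at (256,234). I move over the knob, descend, and pinch it.

Run:
```python
from h import *
rows([(.4806,.0173,.12,8.6,5)])
```

```text
[-0.0803, 0.0007, 0.1163] [0, 0, np.float64(-0.0)]
[-0.0803, 0.0007, 0.1163] [0, 0, np.float64(-0.0)]
[-0.0803, 0.0007, 0.1163] [0, 0, np.float64(-0.0)]
[-0.0803, 0.0007, 0.1163] [0, 0, np.float64(-0.0)]
[-0.0803, 0.0007, 0.1163] [0, 0, np.float64(-0.0)]
-- (0.4806, 0.0173, 0.12, 8.6, 5)
```

>>> arm_command(
  slide=[
    [-0.08, 0, 0.116],
    [-0.08, 0, 0.116],
    [-0.08, 0, 0.116],
    [-0.08, 0, 0.116],
    [-0.08, 0, 0.116],
  ],
  delta_rot=[
    [0, 0, 0],
    [0, 0, 0],
    [0, 0, 0],
    [0, 0, 0],
    [0, 0, 0],
  ],
  jaw=[0.6, 0.6, 0.6, 0.6, 0.6],
)

```text
t: 37.8
ee_pos: [0.4802, 0.0179, 0.1197]
tcp_rot: [-0.0, 0.997, 0.075, 0.0]
contact_force: [0.4, -0.4, -0.4]
width: 0.602
grasp_force: 0.0
```

>>> arm_command(
  slide=[
    [0, 0, 0],
    [0, 0, 0.15],
    [0, 0, 0.15],
    [0, 0, 0],
    [0, 0, 0],
  ],
  delta_rot=[
    [0, 0, 0],
    [0, 0, 0],
    [0, 0, 0],
    [0, 0, 0],
    [0, 0, 0],
  ],
  jaw=[0.6, 0.6, 0.6, 0.6, 0.6],
)

```text
t: 38.42
ee_pos: [0.4818, 0.0179, 0.062]
tcp_rot: [0.0, 0.997, 0.075, 0.001]
contact_force: [0.0, -0.5, 0.4]
width: 0.598
grasp_force: 0.0
```

Run:
```python
from h import *
o=bot.get_obs();p,W,c=look("wrist");v,u=np.mgrid[:384,:512];print(np.round(o["ee_pos"],4))
n=(np.hypot(W[...,0]-.4806,W[...,1]-.0173)<.02)&(W[...,2]>.05)&(W[...,2]<.08);k=W[n]
from scipy.optimize import least_squares
print(len(k),least_squares(lambda s:np.linalg.norm(k-s,axis=1)-.014,[.4806,.0173,.06],loss='soft_l1',f_scale=.001).x.round(4))
```

```text
[0.4818 0.0179 0.062 ]
1595 [0.4812 0.017  0.0593]
```

>>> arm_command(
  slide=[
    [-0.003, 0.004, 0.08],
    [0, 0, 0.08],
    [0, 0, 0.06],
    [0, 0, 0],
    [0, 0, 0],
  ],
  delta_rot=[
    [0, 0, 0],
    [0, 0, 0],
    [0, 0, 0],
    [0, 0, 0],
    [0, 0, 0],
  ],
  jaw=[0.6, 0.6, 0.6, 0.6, 0.45],
)

```text
t: 39.1
ee_pos: [0.4804, 0.0171, 0.0166]
tcp_rot: [-0.0, 0.997, 0.075, 0.0]
contact_force: [0.2, 0.9, 0.4]
width: 0.451
grasp_force: 0.0
```

>>> arm_command(
  slide=[
    [0, 0, 0],
    [0, 0, 0],
    [0, 0, 0],
    [0, 0, 0],
    [0, 0, 0],
  ],
  delta_rot=[
    [0, 0, 0],
    [0, 0, 0],
    [0, 0, 0],
    [0, 0, 0],
    [0, 0, 0],
  ],
  jaw=[0.36, 0.3, 0.2, 0.1, 0],
)

```text
t: 39.72
ee_pos: [0.4806, 0.0167, 0.0171]
tcp_rot: [0.0, 0.997, 0.075, 0.0]
contact_force: [-1.4, -5.6, 6.7]
width: 0.298
grasp_force: 58.4
```

Run:
```python
import numpy as np
t=np.linspace(0,.436,16)
x=.155*(1-np.cos(t))/.2;z=.155*np.sin(t)/.2
for a,b in zip(np.diff(x),np.diff(z)):print(round(a,4),round(-b,4))
```

```text
0.0003 -0.0225
0.001 -0.0225
0.0016 -0.0225
0.0023 -0.0224
0.0029 -0.0223
0.0036 -0.0222
0.0042 -0.0221
0.0049 -0.022
0.0055 -0.0218
0.0061 -0.0217
0.0068 -0.0215
0.0074 -0.0213
0.008 -0.0211
0.0086 -0.0208
0.0092 -0.0206
```

The knob is pinched. I lift gently along the arc.

>>> arm_command(
  slide=[
    [0, 0, -0.01],
    [0.001, 0, -0.0225],
    [0.001, 0, -0.0225],
    [0.002, 0, -0.0225],
    [0.0025, 0, -0.0225],
  ],
  delta_rot=[
    [0, 0, 0],
    [0, 0, 0],
    [0, 0, 0],
    [0, 0, 0],
    [0, 0, 0],
  ],
  jaw=[0, 0, 0, 0, 0],
)

```text
t: 40.35
ee_pos: [0.4817, 0.0168, 0.0365]
tcp_rot: [0.0, 0.997, 0.075, 0.0]
contact_force: [4.7, -5.7, -7.4]
width: 0.293
grasp_force: 59.2
```

>>> arm_command(
  slide=[
    [0.003, 0, -0.022],
    [0.0035, 0, -0.022],
    [0.004, 0, -0.022],
    [0.005, 0, -0.022],
    [0.005, 0, -0.022],
  ],
  delta_rot=[
    [0, 0, 0],
    [0, 0, 0],
    [0, 0, 0],
    [0, 0, 0],
    [0, 0, 0],
  ],
  jaw=[0, 0, 0, 0, 0],
)

```text
t: 40.98
ee_pos: [0.4854, 0.0174, 0.0584]
tcp_rot: [0.0, 0.997, 0.075, -0.0]
contact_force: [4.4, -6.3, -8.0]
width: 0.292
grasp_force: 59.2
```

>>> arm_command(
  slide=[
    [0.006, 0, -0.022],
    [0.006, 0, -0.022],
    [0.007, 0, -0.0215],
    [0.0075, 0, -0.0215],
    [0.008, 0, -0.021],
  ],
  delta_rot=[
    [0, 0, 0],
    [0, 0, 0],
    [0, 0, 0],
    [0, 0, 0],
    [0, 0, 0],
  ],
  jaw=[0, 0, 0, 0, 0],
)

```text
t: 41.6
ee_pos: [0.4923, 0.0185, 0.0799]
tcp_rot: [0.0, 0.997, 0.075, -0.0]
contact_force: [2.7, -6.4, -6.4]
width: 0.295
grasp_force: 59.2
```

```bash
cat >> h.py <<'E'
def stagetilt():
    p,W,c=look("top");K=[]
    s=W[120:215,180:285].reshape(-1,3);y=np.radians(8.6);d=s[:,:2]-[.6339,.0405];X=d@[np.cos(y),np.sin(y)];Y=d@[-np.sin(y),np.cos(y)]
    return p,W,X,Y,s[:,2]
E
python3 - <<'E'
from h import *
o=bot.get_obs();p,W,c=look("wrist");v,u=np.mgrid[:384,:512]
y=np.radians(8.6);d=W[...,:2]-[.6339,.0405];X=d@[np.cos(y),np.sin(y)];Y=d@[-np.sin(y),np.cos(y)];Z=W[...,2]
m=(abs(Y)>.02)&(abs(Y)<.08)&(X<-.0)&(X>-.10)&(Z>.09)&(v<215)
A=np.c_[X[m],Y[m],np.ones(m.sum())];b=Z[m]
for _ in range(6):
    k,*_=np.linalg.lstsq(A,b,rcond=None);e=b-A@k;g=abs(e)<.004;A=A[g];b=b[g]
print(len(b),"tilt",np.arctan(-k[0]),"roll",k[1],o["ee_pos"])
q,V,_=look("scene")
cv2.imwrite("pics/a11.png",np.hstack([p[:300,:400],cv2.resize(q[170:300,180:320],(400,300))])[:,:,::-1])
E
```

```text
6724 tilt 0.24230036543133063 roll 0.002364635223888689 [0.49229286 0.01845032 0.07994874]
```

View pics/a11.png

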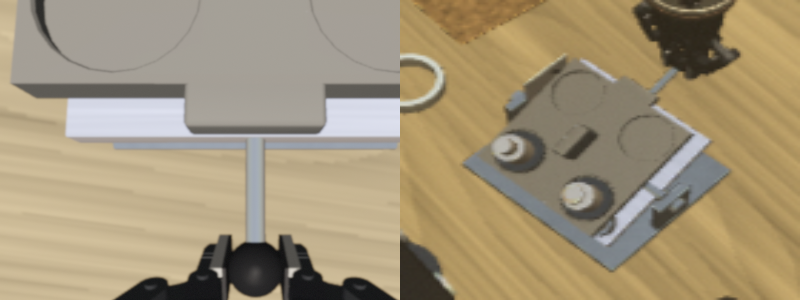

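Tray and castings look home on the tilted stage. I check the angle more carefully from the tray plane and the knob.

```bash
cat >> h.py <<'E'
def ang():
    from scipy.optimize import least_squares
    o=bot.get_obs();p,W,c=look("wrist");v,u=np.mgrid[:384,:512]
    y=np.radians(8.6);d=W[...,:2]-[.6339,.0405];X=d@[np.cos(y),np.sin(y)];Y=d@[-np.sin(y),np.cos(y)];Z=W[...,2]
    n=(X>-.18)&(X<-.12)&(abs(Y)<.012)&(Z>.05)&(Z<.16)&(v>225)&(v<290);k=np.c_[X[n],Y[n],Z[n]]
    f=least_squares(lambda s:np.hypot(k[:,0]+.155*np.cos(s[0]),np.hypot(k[:,1]-s[1],k[:,2]-.06-.155*np.sin(s[0])))-.014,[.3,0],loss='soft_l1',f_scale=.001)
    # stem top line
    s=(X>-.13)&(X<-.108)&(abs(Y)<.003)&(Z>.05)&(v<235);a=np.polyfit(X[s],Z[s],1)
    t=(abs(Y)<.018)&(X<-.07)&(X>-.105)&(v<215)&(Z>.1);b=np.polyfit(X[t],Z[t],1)
    m=(Y>.022)&(Y<.08)&(X>-.085)&(v<120)&(Z>.1);A=np.c_[X[m],Y[m],np.ones(m.sum())];k2=np.linalg.lstsq(A,Z[m],rcond=None)[0]
    print("tcp",np.round(o["ee_pos"],4),"F",np.round(o["contact_force"],1),"ball",n.sum(),f.x.round(4),"cost",f.cost,"stem",-np.arctan(a[0]).round(3),"z@-120",np.polyval(a,-.12).round(4),"tongue",-np.arctan(b[0]).round(3),"tray",m.sum(),k2.round(3))
E
python3 - <<'E'
from h import *
ang()
E
```

```text
tcp [0.4925 0.0185 0.0804] F [-0.8 -4.4  3.4] ball 2550 [5.384e-01 2.000e-04] cost 0.008467771524121407 stem 0.4 z@-120 0.1156 tongue -0.97 tray 16215 [-0.536  0.011  0.104]
```

>>> arm_command(
  slide=[
    [0.005, 0, -0.012],
    [0.005, 0, -0.012],
    [0, 0, 0],
    [0, 0, 0],
    [0, 0, 0],
  ],
  delta_rot=[
    [0, 0, 0],
    [0, 0, 0],
    [0, 0, 0],
    [0, 0, 0],
    [0, 0, 0],
  ],
  jaw=[0, 0, 0, 0, 0],
)

```text
t: 42.38
ee_pos: [0.4945, 0.0188, 0.085]
tcp_rot: [0.0, 0.997, 0.075, 0.0]
contact_force: [1.9, -4.3, -1.9]
width: 0.292
grasp_force: 59.3
```

Run:
```python
from h import *
ang()
```

```text
tcp [0.4945 0.0188 0.085 ] F [ 1.9 -4.3 -1.9] ball 2536 [5.693e-01 1.000e-04] cost 0.008232958384842094 stem 0.426 z@-120 0.12 tongue -0.816 tray 15714 [-0.569  0.013  0.105]
```

>>> arm_command(
  slide=[
    [0, 0, 0],
    [0, 0, 0],
    [0, 0, 0],
    [0, 0, 0],
    [0, 0, 0],
  ],
  delta_rot=[
    [0, 0, 0],
    [0, 0, 0],
    [0, 0, 0],
    [0, 0, 0],
    [0, 0, 0],
  ],
  jaw=[0, 0, 0, 0, 0],
)

```text
t: 43.05
ee_pos: [0.4945, 0.0188, 0.085]
tcp_rot: [0.0, 0.997, 0.075, 0.0]
contact_force: [2.0, -5.6, -2.2]
width: 0.295
grasp_force: 59.3
```

>>> arm_command(
  slide=[
    [0, 0, 0],
    [0, 0, 0],
    [0, 0, 0],
    [0, 0, 0],
    [0, 0, 0],
  ],
  delta_rot=[
    [0, 0, 0],
    [0, 0, 0],
    [0, 0, 0],
    [0, 0, 0],
    [0, 0, 0],
  ],
  jaw=[0, 0, 0, 0, 0],
)

```text
t: 43.68
ee_pos: [0.4945, 0.0188, 0.085]
tcp_rot: [0.0, 0.997, 0.075, 0.0]
contact_force: [2.1, -4.8, -1.9]
width: 0.297
grasp_force: 59.3
```

>>> arm_command(
  slide=[
    [0, 0, 0],
    [0, 0, 0],
    [0, 0, 0],
    [0, 0, 0],
    [0, 0, 0],
  ],
  delta_rot=[
    [0, 0, 0],
    [0, 0, 0],
    [0, 0, 0],
    [0, 0, 0],
    [0, 0, 0],
  ],
  jaw=[0, 0, 0, 0, 0],
)

```text
t: 44.3
ee_pos: [0.4945, 0.0188, 0.085]
tcp_rot: [0.0, 0.997, 0.075, 0.0]
contact_force: [2.6, -5.6, -1.9]
width: 0.292
grasp_force: 59.3
```

>>> arm_command(
  slide=[
    [0, 0, 0],
    [0, 0, 0],
    [0, 0, 0],
    [0, 0, 0],
    [0, 0, 0],
  ],
  delta_rot=[
    [0, 0, 0],
    [0, 0, 0],
    [0, 0, 0],
    [0, 0, 0],
    [0, 0, 0],
  ],
  jaw=[0, 0, 0, 0, 0],
)

```text
t: 44.92
ee_pos: [0.4945, 0.0188, 0.085]
tcp_rot: [0.0, 0.997, 0.075, 0.0]
contact_force: [2.7, -5.8, -1.4]
width: 0.297
grasp_force: 59.3
```

Run:
```python
from h import *
ang()
p,W,c=look("top")
y=np.radians(8.6);d=W[...,:2]-[.6339,.0405];X=d@[np.cos(y),np.sin(y)];Y=d@[-np.sin(y),np.cos(y)];Z=W[...,2]
# castings pose in platform frame
t=.436;Px=X*np.cos(t)-(Z-.06)*np.sin(t);Pz=X*np.sin(t)+(Z-.06)*np.cos(t)
m=(abs(Y)<.085)&(Px>-.08)&(Px<.085)&(Pz>.03)&(Pz<.06)
A=np.c_[Px[m],Y[m],np.ones(m.sum())];b=Pz[m]
for _ in range(5):
    k=np.linalg.lstsq(A,b,rcond=None)[0];g=abs(b-A@k)<.004;A=A[g];b=b[g]
print("tray plane in platform frame (t=.436)",k.round(4),len(b),"=> tilt",t-k[0])
for s in(1,-1):
    n=(abs(Y-s*.05)<.03)&(Px>.01)&(Px<.09)&(Pz>.075);print(n.sum(),Px[n].mean(),Y[n].mean(),Pz[n].max())
```

```text
tcp [0.4945 0.0188 0.085 ] F [ 2.7 -5.8 -1.4] ball 2540 [5.693e-01 1.000e-04] cost 0.008293822743764709 stem 0.421 z@-120 0.12 tongue -0.821 tray 15708 [-0.565  0.013  0.105]
tray plane in platform frame (t=.436) [0.034  0.0023 0.0479] 1850 => tilt 0.4019945947305936
127 0.041906340869745276 0.05008664892871337 0.10573606048454193
125 0.042140733273485394 -0.04927464719489178 0.105764170584493
```

The stage has been held at about 0.42 rad for over 2.5 s, with tray and castings in place. Now I lower it along the arc.

>>> arm_command(
  slide=[
    [-0.005, 0, 0.01],
    [-0.009, 0, 0.021],
    [-0.0085, 0, 0.021],
    [-0.008, 0, 0.021],
    [-0.0075, 0, 0.021],
  ],
  delta_rot=[
    [0, 0, 0],
    [0, 0, 0],
    [0, 0, 0],
    [0, 0, 0],
    [0, 0, 0],
  ],
  jaw=[0, 0, 0, 0, 0],
)

```text
t: 45.65
ee_pos: [0.4877, 0.0177, 0.0669]
tcp_rot: [0.0, 0.997, 0.075, 0.001]
contact_force: [1.7, -3.1, 8.9]
width: 0.296
grasp_force: 60.3
```

>>> arm_command(
  slide=[
    [-0.007, 0, 0.022],
    [-0.006, 0, 0.022],
    [-0.0055, 0, 0.022],
    [-0.005, 0, 0.022],
    [-0.004, 0, 0.022],
  ],
  delta_rot=[
    [0, 0, 0],
    [0, 0, 0],
    [0, 0, 0],
    [0, 0, 0],
    [0, 0, 0],
  ],
  jaw=[0, 0, 0, 0, 0],
)

```text
t: 46.28
ee_pos: [0.4819, 0.0168, 0.0448]
tcp_rot: [0.0, 0.997, 0.075, 0.001]
contact_force: [-2.8, -5.3, 10.6]
width: 0.296
grasp_force: 60.8
```

>>> arm_command(
  slide=[
    [-0.003, 0, 0.0225],
    [-0.002, 0, 0.0225],
    [-0.001, 0, 0.0225],
    [-0.001, 0, 0.0225],
    [0, 0, 0.0225],
  ],
  delta_rot=[
    [0, 0, 0],
    [0, 0, 0],
    [0, 0, 0],
    [0, 0, 0],
    [0, 0, 0],
  ],
  jaw=[0, 0, 0, 0, 0],
)

```text
t: 46.9
ee_pos: [0.4811, 0.0167, 0.0224]
tcp_rot: [0.0, 0.997, 0.075, 0.001]
contact_force: [2.1, -4.1, 9.3]
width: 0.294
grasp_force: 62.4
```

>>> arm_command(
  slide=[
    [0, 0, 0.01],
    [0, 0, 0.007],
    [0, 0, 0.005],
    [0, 0, 0.005],
    [0, 0, 0],
  ],
  delta_rot=[
    [0, 0, 0],
    [0, 0, 0],
    [0, 0, 0],
    [0, 0, 0],
    [0, 0, 0],
  ],
  jaw=[0, 0, 0, 0, 0],
)

```text
t: 47.52
ee_pos: [0.4814, 0.0167, 0.0178]
tcp_rot: [0.0, 0.997, 0.075, 0.002]
contact_force: [-1.5, -3.6, 19.5]
width: 0.291
grasp_force: 63.6
```

Run:
```python
from h import *
ang()
```

```text
tcp [0.4814 0.0167 0.0178] F [-1.5 -3.6 19.5] ball 2517 [-0.0038 -0.0005] cost 0.0032688743398697913 stem -0.002 z@-120 0.064 tongue -0.006 tray 19261 [-0.17  -0.072  0.096]
```

Level and on the stop. I release, rise, and check.

>>> arm_command(
  slide=[
    [0, 0, -0.003],
    [0, 0, 0],
    [0, 0, 0],
    [0, 0, 0],
    [0, 0, 0],
  ],
  delta_rot=[
    [0, 0, 0],
    [0, 0, 0],
    [0, 0, 0],
    [0, 0, 0],
    [0, 0, 0],
  ],
  jaw=[0, 0, 0.3, 0.6, 0.6],
)

```text
t: 48.2
ee_pos: [0.4799, 0.0172, 0.0167]
tcp_rot: [-0.0, 0.997, 0.075, -0.0]
contact_force: [0.2, -0.1, -0.4]
width: 0.602
grasp_force: 0.0
```

>>> arm_command(
  slide=[
    [0, 0, -0.1],
    [0, 0, -0.2],
    [0.05, 0, -0.25],
    [0.1, 0, -0.25],
    [0.1, 0, -0.25],
  ],
  delta_rot=[
    [0, 0, 0],
    [0, 0, 0],
    [0, 0, 0],
    [0, 0, 0],
    [0, 0, 0],
  ],
  jaw=[0.6, 0.6, 0.6, 0.6, 0.6],
)

```text
t: 48.82
ee_pos: [0.5297, 0.0247, 0.2284]
tcp_rot: [-0.0, 0.997, 0.075, 0.0]
contact_force: [0.4, 0.6, 0.2]
width: 0.599
grasp_force: 0.0
```

>>> arm_command(
  slide=[
    [0.1, 0, 0],
    [0.05, 0, 0],
    [0, 0, 0],
    [0, 0, 0],
    [0, 0, 0],
  ],
  delta_rot=[
    [0, 0, 0],
    [0, 0, 0],
    [0, 0, 0],
    [0, 0, 0],
    [0, 0, 0],
  ],
  jaw=[0.6, 0.6, 0.6, 0.6, 0.6],
)

```text
t: 49.45
ee_pos: [0.5587, 0.029, 0.2267]
tcp_rot: [-0.0, 0.997, 0.075, -0.0]
contact_force: [-0.8, 0.5, -0.4]
width: 0.599
grasp_force: 0.0
```

Run:
```python
from h import *
trayseat("pics/a12.png");loaded()
rows([(.6764,.0976,.19,8.5,4)])
```

```text
tcp [0.5587 0.029  0.2267]
pocket 2751 [576.7  82.6] 0.1033
pocket 2747 [592.  -16.8] 0.1031
plate 23358 ((628.5565795898438, 28.478118896484375), (185.20945739746094, 192.70228576660156), 8.629813194274902) [0.0037 0.0014 0.1094]
grip [0.6422 0.0405 0.1516] ((671.1799926757812, 55.889549255371094), (100.42771911621094, 89.88213348388672), 60.13726043701172)
p4 disc 1204 [array([691.1,  -2.1]), np.float64(35.8)] z 111.1 body [array([690.9,  -1.6]), np.float64(18.1)] top 0.0604
p3 disc 1402 [array([676.4,  97.6]), np.float64(36.0)] z 111.2 body [array([675.9,  97.7]), np.float64(18.2)] top 0.0604
knob [485.3  18.1  68.1] [array([484.3,  17.9]), np.float64(15.6)] 74.33507297312538
[0.1581, -0.0629, 0.046] [0, 0, np.float64(0.0002)]
[0.1581, -0.063, 0.046] [0, 0, np.float64(0.0002)]
[0.1581, -0.063, 0.046] [0, 0, np.float64(0.0002)]
[0.158, -0.0631, 0.046] [0, 0, np.float64(0.0002)]
-- (0.6764, 0.0976, 0.19, 8.5, 4)
```

Step 4 is met: platform level, tray and castings home. Now I unload pocket 3.

>>> arm_command(
  slide=[
    [0.158, -0.063, 0.046],
    [0.158, -0.063, 0.046],
    [0.158, -0.063, 0.046],
    [0.158, -0.063, 0.046],
    [0, 0, 0],
  ],
  delta_rot=[
    [0, 0, 0],
    [0, 0, 0],
    [0, 0, 0],
    [0, 0, 0],
    [0, 0, 0],
  ],
  jaw=[0.6, 0.6, 0.6, 0.6, 0.6],
)

```text
t: 50.18
ee_pos: [0.6772, 0.0986, 0.188]
tcp_rot: [-0.0, 0.997, 0.075, -0.001]
contact_force: [-1.3, -1.3, 0.4]
width: 0.598
grasp_force: 0.0
```

>>> arm_command(
  slide=[
    [0, 0, 0],
    [0, 0, 0],
    [0, 0, 0],
    [0, 0, 0],
    [0, 0, 0],
  ],
  delta_rot=[
    [0, 0, 0],
    [0, 0, 0],
    [0, 0, 0],
    [0, 0, 0],
    [0, 0, 0],
  ],
  jaw=[0.6, 0.6, 0.6, 0.6, 0.6],
)

```text
t: 50.8
ee_pos: [0.6765, 0.0976, 0.1901]
tcp_rot: [-0.0, 0.997, 0.075, 0.0]
contact_force: [0.4, 0.3, -0.5]
width: 0.602
grasp_force: 0.0
```

Run:
```python
from h import *
under((.6764,.0976),.104)
rows([(.6762,.0975,.0965,8.5,4)])
```

```text
tcp [0.6765 0.0976 0.1901] yaw 8.57 body 935 [array([676.6,  97.6]), np.float64(17.9)] xmax-18 676.0 disc 2052 [array([676.4,  97.6]), np.float64(34.0)] xmax-28 682.3 ymid 97.6 top 0.3084
[-0.0004, 0.0001, 0.1169] [0, 0, np.float64(0.0002)]
[-0.0004, 0.0001, 0.1169] [0, 0, np.float64(0.0002)]
[-0.0004, 0.0001, 0.1169] [0, 0, np.float64(0.0002)]
[-0.0004, 0.0001, 0.1169] [0, 0, np.float64(0.0002)]
-- (0.6762, 0.0975, 0.0965, 8.5, 4)
```

>>> arm_command(
  slide=[
    [0, 0, 0.15],
    [0, 0, 0.15],
    [0, 0, 0.1],
    [0, 0, 0.067],
    [0, 0, 0],
  ],
  delta_rot=[
    [0, 0, 0],
    [0, 0, 0],
    [0, 0, 0],
    [0, 0, 0],
    [0, 0, 0],
  ],
  jaw=[0.6, 0.6, 0.6, 0.6, 0.6],
)

```text
t: 51.48
ee_pos: [0.6764, 0.0977, 0.096]
tcp_rot: [-0.0, 0.997, 0.075, -0.0]
contact_force: [0.7, -0.2, 0.3]
width: 0.598
grasp_force: 0.0
```

>>> arm_command(
  slide=[
    [0, 0, 0],
    [0, 0, 0],
    [0, 0, 0],
    [0, 0, 0],
    [0, 0, 0],
  ],
  delta_rot=[
    [0, 0, 0],
    [0, 0, 0],
    [0, 0, 0],
    [0, 0, 0],
    [0, 0, 0],
  ],
  jaw=[0.5, 0.4, 0.2, 0, 0],
)

```text
t: 52.1
ee_pos: [0.6772, 0.0977, 0.098]
tcp_rot: [0.0, 0.997, 0.075, 0.001]
contact_force: [-1.9, -0.1, 5.0]
width: 0.401
grasp_force: 59.0
```

>>> arm_command(
  slide=[
    [0, 0, -0.02],
    [0, 0, -0.03],
    [0, 0, -0.1],
    [0, 0, -0.15],
    [0, 0, -0.2],
  ],
  delta_rot=[
    [0, 0, 0],
    [0, 0, 0],
    [0, 0, 0],
    [0, 0, 0],
    [0, 0, 0],
  ],
  jaw=[0, 0, 0, 0, 0],
)

```text
t: 52.72
ee_pos: [0.6763, 0.0977, 0.1983]
tcp_rot: [-0.0, 0.997, 0.075, -0.0]
contact_force: [0.9, 0.3, -1.2]
width: 0.4
grasp_force: 59.9
```

Run:
```python
from h import *
c=bot.get_calibration("top");q=np.array([ray(c,*p,.003)[:2] for p in((315,168),(380.5,165),(384,230),(319,232))]);print(q.round(3).tolist(),q.mean(0))
rows([(.60,.05,.195,6,3),(.495,-.37,.16,0,11)])
```

```text
[[0.628, -0.228], [0.632, -0.439], [0.424, -0.44], [0.424, -0.233]] [ 0.52715562 -0.33520552]
[-0.1376, 0.0596, 0.0055] [0, 0, np.float64(0.0072)]
[-0.1367, 0.0616, 0.0055] [0, 0, np.float64(0.0072)]
[-0.1357, 0.0637, 0.0055] [0, 0, np.float64(0.0072)]
-- (0.6, 0.05, 0.195, 6, 3)
[-0.0674, 0.1849, 0.0159] [0, 0, np.float64(0.0045)]
[-0.0657, 0.1855, 0.0159] [0, 0, np.float64(0.0045)]
[-0.0639, 0.1861, 0.0159] [0, 0, np.float64(0.0045)]
[-0.0621, 0.1867, 0.0159] [0, 0, np.float64(0.0045)]
[-0.0603, 0.1873, 0.0159] [0, 0, np.float64(0.0045)]
[-0.0585, 0.1879, 0.0159] [0, 0, np.float64(0.0045)]
[-0.0568, 0.1884, 0.0159] [0, 0, np.float64(0.0045)]
[-0.055, 0.189, 0.0159] [0, 0, np.float64(0.0045)]
[-0.0532, 0.1895, 0.0159] [0, 0, np.float64(0.0045)]
[-0.0514, 0.19, 0.0159] [0, 0, np.float64(0.0045)]
[-0.0495, 0.1904, 0.0159] [0, 0, np.float64(0.0045)]
-- (0.495, -0.37, 0.16, 0, 11)
```

>>> arm_command(
  slide=[
    [-0.137, 0.06, 0],
    [-0.137, 0.062, 0],
    [-0.136, 0.064, 0],
    [-0.067, 0.185, 0.01],
    [-0.066, 0.186, 0.01],
  ],
  delta_rot=[
    [0, 0, 0.0072],
    [0, 0, 0.0072],
    [0, 0, 0.0072],
    [0, 0, 0.0045],
    [0, 0, 0.0045],
  ],
  jaw=[0, 0, 0, 0, 0],
)

```text
t: 53.35
ee_pos: [0.5809, -0.0275, 0.1942]
tcp_rot: [0.0, 0.999, 0.043, 0.001]
contact_force: [0.7, -0.6, -2.4]
width: 0.401
grasp_force: 60.0
```

>>> arm_command(
  slide=[
    [-0.064, 0.186, 0.01],
    [-0.062, 0.187, 0.02],
    [-0.06, 0.187, 0.02],
    [-0.059, 0.188, 0.02],
    [-0.057, 0.188, 0.02],
  ],
  delta_rot=[
    [0, 0, 0.0045],
    [0, 0, 0.0045],
    [0, 0, 0.0045],
    [0, 0, 0.0045],
    [0, 0, 0.0045],
  ],
  jaw=[0, 0, 0, 0, 0],
)

```text
t: 53.98
ee_pos: [0.5332, -0.2188, 0.176]
tcp_rot: [0.0, 1.0, 0.019, 0.001]
contact_force: [0.1, 0.6, -2.3]
width: 0.399
grasp_force: 60.0
```

>>> arm_command(
  slide=[
    [-0.055, 0.189, 0.02],
    [-0.053, 0.19, 0.02],
    [-0.051, 0.19, 0.02],
    [-0.05, 0.19, 0.02],
    [0, 0, 0],
  ],
  delta_rot=[
    [0, 0, 0.0045],
    [0, 0, 0.0045],
    [0, 0, 0.0045],
    [0, 0, 0.0045],
    [0, 0, 0],
  ],
  jaw=[0, 0, 0, 0, 0],
)

```text
t: 54.6
ee_pos: [0.4945, -0.3726, 0.1592]
tcp_rot: [0.0, 1.0, -0.001, 0.0]
contact_force: [0.0, 0.5, -2.7]
width: 0.402
grasp_force: 60.2
```

>>> arm_command(
  slide=[
    [0, 0, 0.1],
    [0, 0, 0.15],
    [0, 0, 0.15],
    [0, 0, 0.15],
    [0, 0, 0],
  ],
  delta_rot=[
    [0, 0, 0],
    [0, 0, 0],
    [0, 0, 0],
    [0, 0, 0],
    [0, 0, 0],
  ],
  jaw=[0, 0, 0, 0, 0],
)

```text
t: 55.22
ee_pos: [0.495, -0.3691, 0.0477]
tcp_rot: [-0.001, 1.0, 0.001, -0.001]
contact_force: [0.1, 0.2, -1.3]
width: 0.397
grasp_force: 60.2
```

>>> arm_command(
  slide=[
    [0, 0, 0.1],
    [0, 0, 0.08],
    [0, 0, 0.04],
    [0, 0, 0.015],
    [0, 0, 0],
  ],
  delta_rot=[
    [0, 0, 0],
    [0, 0, 0],
    [0, 0, 0],
    [0, 0, 0],
    [0, 0, 0],
  ],
  jaw=[0, 0, 0, 0, 0],
)

```text
t: 55.85
ee_pos: [0.4956, -0.3704, 0.0019]
tcp_rot: [0.0, 1.0, 0.0, 0.0]
contact_force: [-0.0, -0.5, -1.2]
width: 0.398
grasp_force: 60.2
```

>>> arm_command(
  slide=[
    [0, 0, 0.005],
    [0, 0, 0.005],
    [0, 0, 0.005],
    [0, 0, 0],
    [0, 0, 0],
  ],
  delta_rot=[
    [0, 0, 0],
    [0, 0, 0],
    [0, 0, 0],
    [0, 0, 0],
    [0, 0, 0],
  ],
  jaw=[0, 0, 0, 0, 0],
)

```text
t: 56.48
ee_pos: [0.4954, -0.3703, -0.0015]
tcp_rot: [-0.0, 1.0, 0.0, 0.0]
contact_force: [-0.4, 0.3, -1.5]
width: 0.397
grasp_force: 60.3
```

>>> arm_command(
  slide=[
    [0, 0, 0.005],
    [0, 0, 0.004],
    [0, 0, 0],
    [0, 0, 0],
    [0, 0, 0],
  ],
  delta_rot=[
    [0, 0, 0],
    [0, 0, 0],
    [0, 0, 0],
    [0, 0, 0],
    [0, 0, 0],
  ],
  jaw=[0, 0, 0, 0, 0],
)

```text
t: 57.1
ee_pos: [0.4954, -0.3703, -0.0028]
tcp_rot: [0.0, 1.0, 0.0, 0.0]
contact_force: [-2.2, 2.1, 7.0]
width: 0.402
grasp_force: 61.0
```

Standing on the mat. I release, rise, and go back to pocket 4.

>>> arm_command(
  slide=[
    [0, 0, 0],
    [0, 0, 0],
    [0, 0, 0],
    [0, 0, 0],
    [0, 0, 0],
  ],
  delta_rot=[
    [0, 0, 0],
    [0, 0, 0],
    [0, 0, 0],
    [0, 0, 0],
    [0, 0, 0],
  ],
  jaw=[0.5, 0.6, 0.6, 0.6, 0.6],
)

```text
t: 57.72
ee_pos: [0.4954, -0.3703, -0.0033]
tcp_rot: [-0.0, 1.0, 0.0, -0.0]
contact_force: [-0.0, 0.1, 0.4]
width: 0.599
grasp_force: 0.0
```

>>> arm_command(
  slide=[
    [0, 0, -0.05],
    [0, 0, -0.15],
    [0, 0, -0.25],
    [0, 0, -0.25],
    [0, 0, -0.25],
  ],
  delta_rot=[
    [0, 0, 0],
    [0, 0, 0],
    [0, 0, 0],
    [0, 0, 0],
    [0, 0, 0],
  ],
  jaw=[0.6, 0.6, 0.6, 0.6, 0.6],
)

```text
t: 58.35
ee_pos: [0.4952, -0.3701, 0.1892]
tcp_rot: [0.0, 1.0, 0.0, 0.0]
contact_force: [0.0, -0.4, 0.2]
width: 0.603
grasp_force: 0.0
```

Run:
```python
from h import *
under((.4954,-.3703),.003)
rows([(.691,-.0018,.19,8.5,10)])
```

```text
tcp [ 0.4952 -0.3701  0.1892] yaw 0.05 body 448 [array([ 494.7, -369.3]), np.float64(17.8)] xmax-18 494.3 disc 677 [array([ 494.5, -369.3]), np.float64(27.9)] xmax-28 493.9 ymid -369.9 top 0.3077
[0.0974, -0.1847, 0.0033] [0, 0, np.float64(-0.007)]
[0.1001, -0.1832, 0.0033] [0, 0, np.float64(-0.007)]
[0.1028, -0.1817, 0.0033] [0, 0, np.float64(-0.007)]
[0.1054, -0.1802, 0.0033] [0, 0, np.float64(-0.007)]
[0.1081, -0.1786, 0.0033] [0, 0, np.float64(-0.007)]
[0.1107, -0.177, 0.0033] [0, 0, np.float64(-0.007)]
[0.1133, -0.1754, 0.0033] [0, 0, np.float64(-0.007)]
[0.1159, -0.1737, 0.0033] [0, 0, np.float64(-0.007)]
[0.1184, -0.1719, 0.0033] [0, 0, np.float64(-0.007)]
[0.1209, -0.1702, 0.0033] [0, 0, np.float64(-0.007)]
-- (0.691, -0.0018, 0.19, 8.5, 10)
```

>>> arm_command(
  slide=[
    [0.097, -0.185, 0],
    [0.1, -0.183, 0],
    [0.103, -0.182, 0],
    [0.105, -0.18, 0],
    [0.108, -0.179, 0],
  ],
  delta_rot=[
    [0, 0, -0.007],
    [0, 0, -0.007],
    [0, 0, -0.007],
    [0, 0, -0.007],
    [0, 0, -0.007],
  ],
  jaw=[0.6, 0.6, 0.6, 0.6, 0.6],
)

```text
t: 59.02
ee_pos: [0.593, -0.1841, 0.1873]
tcp_rot: [0.0, 0.999, 0.037, 0.0]
contact_force: [0.3, -0.3, -0.2]
width: 0.6
grasp_force: 0.0
```

>>> arm_command(
  slide=[
    [0.111, -0.177, 0],
    [0.113, -0.175, 0],
    [0.116, -0.174, 0],
    [0.118, -0.172, 0],
    [0.121, -0.17, 0],
  ],
  delta_rot=[
    [0, 0, -0.007],
    [0, 0, -0.007],
    [0, 0, -0.007],
    [0, 0, -0.007],
    [0, 0, -0.007],
  ],
  jaw=[0.6, 0.6, 0.6, 0.6, 0.6],
)

```text
t: 59.65
ee_pos: [0.6902, 0.0005, 0.1873]
tcp_rot: [0.0, 0.997, 0.074, 0.0]
contact_force: [0.2, 0.3, 0.7]
width: 0.602
grasp_force: 0.0
```

>>> arm_command(
  slide=[
    [0, 0, 0],
    [0, 0, 0],
    [0, 0, 0],
    [0, 0, 0],
    [0, 0, 0],
  ],
  delta_rot=[
    [0, 0, 0],
    [0, 0, 0],
    [0, 0, 0],
    [0, 0, 0],
    [0, 0, 0],
  ],
  jaw=[0.6, 0.6, 0.6, 0.6, 0.6],
)

```text
t: 60.28
ee_pos: [0.6897, -0.0013, 0.1869]
tcp_rot: [-0.0, 0.997, 0.073, 0.0]
contact_force: [-0.4, -0.9, 0.3]
width: 0.601
grasp_force: 0.0
```

Run:
```python
from h import *
under((.6911,-.0018),.104)
```

```text
tcp [ 0.6897 -0.0013  0.1869] yaw 8.41 body 991 [array([691.4,  -1.7]), np.float64(18.0)] xmax-18 691.0 disc 2083 [array([691.1,  -1.8]), np.float64(34.0)] xmax-28 697.0 ymid -1.7 top 0.3052
```

Shift +1.3 mm in tool x and descend 90 mm, close, lift.

>>> arm_command(
  slide=[
    [0.006, 0.003, 0.15],
    [0, 0, 0.15],
    [0, 0, 0.1],
    [0, 0, 0.05],
    [0, 0, 0],
  ],
  delta_rot=[
    [0, 0, 0],
    [0, 0, 0],
    [0, 0, 0],
    [0, 0, 0],
    [0, 0, 0],
  ],
  jaw=[0.6, 0.6, 0.6, 0.6, 0.6],
)

```text
t: 60.95
ee_pos: [0.691, -0.0012, 0.0966]
tcp_rot: [-0.0, 0.997, 0.074, -0.0]
contact_force: [-0.6, -0.6, -0.0]
width: 0.602
grasp_force: 0.0
```

>>> arm_command(
  slide=[
    [0, 0, 0],
    [0, 0, 0],
    [0, 0, 0],
    [0, 0, 0],
    [0, 0, 0],
  ],
  delta_rot=[
    [0, 0, 0],
    [0, 0, 0],
    [0, 0, 0],
    [0, 0, 0],
    [0, 0, 0],
  ],
  jaw=[0.5, 0.4, 0.2, 0, 0],
)

```text
t: 61.58
ee_pos: [0.6916, -0.0012, 0.0981]
tcp_rot: [0.0, 0.997, 0.074, 0.001]
contact_force: [-0.1, 0.3, 6.4]
width: 0.391
grasp_force: 59.0
```

>>> arm_command(
  slide=[
    [0, 0, -0.02],
    [0, 0, -0.03],
    [0, 0, -0.1],
    [0, 0, -0.15],
    [0, 0, -0.2],
  ],
  delta_rot=[
    [0, 0, 0],
    [0, 0, 0],
    [0, 0, 0],
    [0, 0, 0],
    [0, 0, 0],
  ],
  jaw=[0, 0, 0, 0, 0],
)

```text
t: 62.2
ee_pos: [0.6907, -0.0011, 0.1984]
tcp_rot: [-0.0, 0.997, 0.074, -0.0]
contact_force: [-0.1, -0.4, -1.1]
width: 0.391
grasp_force: 59.8
```

Run:
```python
from h import *
rows([(.575,-.31,.16,0,9)])
```

```text
[-0.0888, 0.1603, 0.0213] [0, 0, np.float64(0.0078)]
[-0.0862, 0.1617, 0.0213] [0, 0, np.float64(0.0078)]
[-0.0835, 0.1631, 0.0213] [0, 0, np.float64(0.0078)]
[-0.0808, 0.1645, 0.0213] [0, 0, np.float64(0.0078)]
[-0.0781, 0.1658, 0.0213] [0, 0, np.float64(0.0078)]
[-0.0754, 0.167, 0.0213] [0, 0, np.float64(0.0078)]
[-0.0727, 0.1682, 0.0213] [0, 0, np.float64(0.0078)]
[-0.0699, 0.1694, 0.0213] [0, 0, np.float64(0.0078)]
[-0.0671, 0.1705, 0.0213] [0, 0, np.float64(0.0078)]
-- (0.575, -0.31, 0.16, 0, 9)
```

>>> arm_command(
  slide=[
    [-0.089, 0.16, 0],
    [-0.086, 0.162, 0.01],
    [-0.084, 0.163, 0.02],
    [-0.081, 0.165, 0.02],
    [-0.078, 0.166, 0.02],
  ],
  delta_rot=[
    [0, 0, 0.0078],
    [0, 0, 0.0078],
    [0, 0, 0.0078],
    [0, 0, 0.0078],
    [0, 0, 0.0078],
  ],
  jaw=[0, 0, 0, 0, 0],
)

```text
t: 62.82
ee_pos: [0.6263, -0.174, 0.1842]
tcp_rot: [0.0, 0.999, 0.033, 0.001]
contact_force: [0.2, -0.1, -2.0]
width: 0.39
grasp_force: 59.9
```

>>> arm_command(
  slide=[
    [-0.075, 0.167, 0.03],
    [-0.073, 0.168, 0.03],
    [-0.07, 0.169, 0.03],
    [-0.067, 0.17, 0.03],
    [0, 0, 0.1],
  ],
  delta_rot=[
    [0, 0, 0.0078],
    [0, 0, 0.0078],
    [0, 0, 0.0078],
    [0, 0, 0.0078],
    [0, 0, 0],
  ],
  jaw=[0, 0, 0, 0, 0],
)

```text
t: 63.45
ee_pos: [0.5749, -0.3128, 0.1407]
tcp_rot: [0.001, 1.0, -0.001, 0.001]
contact_force: [0.5, 0.6, -2.3]
width: 0.392
grasp_force: 60.0
```

>>> arm_command(
  slide=[
    [0, 0, 0.15],
    [0, 0, 0.15],
    [0, 0, 0.1],
    [0, 0, 0],
    [0, 0, 0],
  ],
  delta_rot=[
    [0, 0, 0],
    [0, 0, 0],
    [0, 0, 0],
    [0, 0, 0],
    [0, 0, 0],
  ],
  jaw=[0, 0, 0, 0, 0],
)

```text
t: 64.08
ee_pos: [0.5758, -0.3103, 0.0602]
tcp_rot: [0.0, 1.0, 0.0, 0.001]
contact_force: [-0.4, 0.3, -1.4]
width: 0.392
grasp_force: 60.0
```

>>> arm_command(
  slide=[
    [0, 0, 0.12],
    [0, 0, 0.1],
    [0, 0, 0.05],
    [0, 0, 0.02],
    [0, 0, 0.01],
  ],
  delta_rot=[
    [0, 0, 0],
    [0, 0, 0],
    [0, 0, 0],
    [0, 0, 0],
    [0, 0, 0],
  ],
  jaw=[0, 0, 0, 0, 0],
)

```text
t: 64.7
ee_pos: [0.5755, -0.3101, -0.001]
tcp_rot: [0.0, 1.0, 0.0, 0.0]
contact_force: [0.8, 0.7, -1.9]
width: 0.393
grasp_force: 60.0
```

>>> arm_command(
  slide=[
    [0, 0, 0.005],
    [0, 0, 0.004],
    [0, 0, 0],
    [0, 0, 0],
    [0, 0, 0],
  ],
  delta_rot=[
    [0, 0, 0],
    [0, 0, 0],
    [0, 0, 0],
    [0, 0, 0],
    [0, 0, 0],
  ],
  jaw=[0, 0, 0, 0, 0],
)

```text
t: 65.32
ee_pos: [0.5755, -0.3101, -0.0025]
tcp_rot: [0.0, 1.0, 0.0, 0.0]
contact_force: [-2.7, 1.7, 6.3]
width: 0.39
grasp_force: 60.7
```

Contact with the mat. I release, rise, and check everything.

>>> arm_command(
  slide=[
    [0, 0, 0],
    [0, 0, 0],
    [0, 0, 0],
    [0, 0, 0],
    [0, 0, 0],
  ],
  delta_rot=[
    [0, 0, 0],
    [0, 0, 0],
    [0, 0, 0],
    [0, 0, 0],
    [0, 0, 0],
  ],
  jaw=[0.5, 0.6, 0.6, 0.6, 0.6],
)

```text
t: 65.95
ee_pos: [0.5752, -0.31, -0.0031]
tcp_rot: [-0.0, 1.0, 0.0, -0.0]
contact_force: [0.9, 0.5, -0.5]
width: 0.602
grasp_force: 0.0
```

>>> arm_command(
  slide=[
    [0, 0, -0.05],
    [0, 0, -0.15],
    [0, 0, -0.25],
    [0, 0, -0.25],
    [0, 0, -0.25],
  ],
  delta_rot=[
    [0, 0, 0],
    [0, 0, 0],
    [0, 0, 0],
    [0, 0, 0],
    [0, 0, 0],
  ],
  jaw=[0.6, 0.6, 0.6, 0.6, 0.6],
)

```text
t: 66.58
ee_pos: [0.5751, -0.3098, 0.1895]
tcp_rot: [0.0, 1.0, 0.0, 0.0]
contact_force: [1.0, -0.1, 0.8]
width: 0.599
grasp_force: 0.0
```

>>> arm_command(
  slide=[
    [-0.25, 0, -0.1],
    [-0.25, 0, -0.1],
    [-0.2, 0, -0.1],
    [0, 0, 0],
    [0, 0, 0],
  ],
  delta_rot=[
    [0, 0, 0],
    [0, 0, 0],
    [0, 0, 0],
    [0, 0, 0],
    [0, 0, 0],
  ],
  jaw=[0.6, 0.6, 0.6, 0.6, 0.6],
)

```text
t: 67.2
ee_pos: [0.4355, -0.3101, 0.2472]
tcp_rot: [0.0, 1.0, 0.0, 0.0]
contact_force: [-0.4, 0.3, -0.7]
width: 0.604
grasp_force: 0.0
```

Run:
```python
from h import *
castings()
p,W,c=look("top");q,V,_=look("scene")
y=np.radians(8.6);d=W[...,:2]-[.6339,.0405];X=d@[np.cos(y),np.sin(y)];Y=d@[-np.sin(y),np.cos(y)];Z=W[...,2]
m=(abs(Y)<.09)&(abs(X)<.11)&(Z>.1065)&(Z<.116);print("tray",m.sum(),cv2.minAreaRect((W[m][:,:2]*1000).astype(np.float32)),np.linalg.lstsq(np.c_[X[m],Y[m],np.ones(m.sum())],Z[m],rcond=None)[0].round(4))
cv2.imwrite("pics/a13.png",np.hstack([cv2.resize(p[100:280,90:420],(440,240)),np.zeros((240,0,3),np.uint8),cv2.resize(q[90:300,160:400],(274,240))])[:,:,::-1])
```

```text
tcp [ 0.4355 -0.3101  0.2472] yaw 0.008773014286320198
casting 453 sat 37.0 disc circle [array([600.1, -66.2]), np.float64(41.3)] n 1985 top part [ 0.6039 -0.0722  0.0572] px [38. 17.]
casting 1053 sat 18.0 disc circle [array([571.5, -48.5]), np.float64(44.8)] n 2428 top part [ 0.5712 -0.0487  0.0637] px [19. 51.]
casting 807 sat 3.0 disc circle [array([ 575.1, -308.9]), np.float64(27.9)] n 750 top part [ 0.5741 -0.3091  0.0616] px [254.  52.]
casting 713 sat 190.0 disc circle [array([ 498.2, -497.2]), np.float64(27.3)] n 374 top part [ 0.4987 -0.496   0.0577] px [405. 119.]
casting 661 sat 3.0 disc circle [array([ 494.4, -369.1]), np.float64(27.7)] n 626 top part [ 0.4948 -0.3687  0.0612] px [302. 122.]
casting 483 sat 159.0 disc circle [array([ 360.7, -314.5]), np.float64(27.4)] n 286 top part [ 0.3629 -0.3144  0.058 ] px [258. 220.]
tray 2022 ((624.3657836914062, 39.550682067871094), (184.85948181152344, 170.0614776611328), 8.505812644958496) [0.0005 0.0011 0.1096]
```

View pics/a13.png

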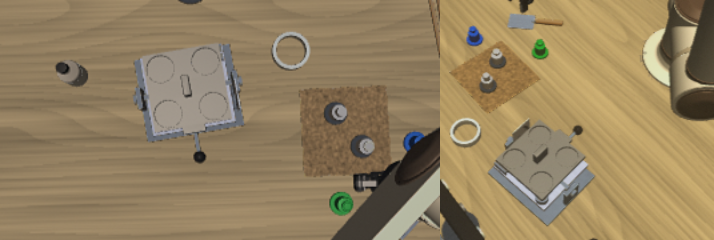

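The tray is empty, level and home. Both castings stand on the mat at left-panel (337,112) and (366,147), and the glue and tape are untouched. Handing in.

```bash
python3 -c "
from cell import bot
print(bot.finish_job())"
```

```text
the job is handed in; nothing more can be done
None
```

I ran the whole job and handed it in, but no verdict came back: the tilt held about 0.42 rad for over 2.5 s, and my last check showed the stage level, the empty tray on its seats, both castings (knobbed and stepped; no others were present) upright on the mat, and the glue and tape not visibly moved.

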